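# Fetch the staples from the blocked drawer

### The job

The receipts in the letter tray are to go out together with a fresh carton of staples: fetch the small white carton out of the clear desktop drawer unit and set it upright in the tray, in front of the receipts. Lift whatever stands in front of that drawer out of its way first (the black notebook lying on the thick book is a good place to park things), so that no drawer is pushed into them. Finish with both drawers fully shut, and the tape dispenser, stapler and torch standing again where they stood, end-on to the drawer unit as before.

Things in the scene. Friction and masses are not known exactly. Their poses are not given: they have to be found in the camera images.
- drawer_unit: clear acrylic desktop drawer unit, fixed, 170 (x) x 276 (y) x 76 high; origin: centre of underside; -x side is the front, facing the robot. Two drawers at y = +68 (left) and -68, seen through the top; inside 120 wide, 141 deep, floor 10 above the desk, sides up to 55, front to 69. They slide out to -x up to 120 with 1 N friction and stay; at the start shut or up to 6 ajar.
- pull_left (a point): centre of the left (+y) drawer's pull: an upright aluminium block 12 wide (y), 24 high, sticking 30 mm out of the drawer front, its middle 45 above the desk; pinch it across the 12 mm from above. Axes as the drawer unit's. With the drawer shut this point lies at x = -102 mm in the unit's frame.
- pull_right (a point): the same for the right (-y) drawer
- staple_carton: plain white carton of staples, 45 (x) x 70 (y) x 50 high, lying in one of the two drawers (either one) with its 70 mm side along the drawer's depth. Origin: centre of its underside; z up. Grasp it across the 45 mm width once its drawer is out by 95 mm or more.
- tape_roll: roll of masking tape, 105 mm across and 25 high, lying in the other drawer; origin: centre of its underside. It is not needed.
- dispenser: black weighted tape dispenser, 0.6 to 0.9 kg, 55 (x) x 166 (y) x 77 high; upright side walls 56 mm apart outside, up to 55 high, the tape roll between them to 77. Origin: centre of underside; long axis y; z up. Stands on the desk in front of the drawer unit, long axis towards it.
- stapler: black stapler, closed, 40 (x) x 148 (y) x 50 high; the upper arm, 36 wide, spans heights 33 to 49, the base, 38 wide, 0 to 8. Origin: centre of underside; long axis y; z up. Stands in front of the drawer unit, long axis towards it.
- torch: grey metal torch, lying, 36 (x) x 128 (y) x 36 high; origin: centre of underside; long axis y. Dispenser, stapler and torch stand side by side before the drawer unit, each pointing at it, in any order, about 86 mm from axis to axis: the left one blocks the left drawer, the right one the right drawer, the middle one both.
- letter_tray: two black letter trays stacked, fixed, 300 (x) x 210 (y), left or right of the drawer unit; origin: under the centre, on the desk. The floor of the upper tray is 46 mm above the desk, its rim 65 (walls 3 thick). A fixed bundle of receipts, 93 (x) x 166 (y) x 48 high, lies in its far (+x) half, tray x 20 to 130 mm; the near half, towards the robot (tray -x), is empty.
- books: black notebook, 208 (x) x 146 (y), lying on a thick light-coloured book, 230 (x) x 160 (y), both fixed, on the other side of the drawer unit. Origin: centre of the book's underside, on the desk. Nothing lies on the notebook; things may be parked side by side on its flat top, 50 mm above the desk.

How it is judged:
On the way:
1. a drawer is drawn out far enough to reach in (7 cm or more) (x of any of pull_left, pull_right in the frame of drawer_unit below -0.172 m), for 0.1 s.
At the end, for the whole second after the job is handed in: Carton upright and at rest on the floor of the letter tray, in its near half (centre at tray x -135 to 0, y within 90 mm); both drawers shut within 8 mm; dispenser, stapler and torch at rest, level, within 15 mm of where they stood and 12 degrees of the unit's depth axis (x of staple_carton in the frame of letter_tray between -0.135 and 0 m and y of staple_carton in the frame of letter_tray between -0.09 and 0.09 m and height (world z) of staple_carton between 0.04 and 0.053 m and angle between each of staple_carton, dispenser, stapler, torch's own z axis and vertical below 0.1 rad and linear speed of each of staple_carton, dispenser, stapler, torch below 0.02 m/s and x of each of pull_left, pull_right in the frame of drawer_unit above -0.11 m and distance of each of dispenser, stapler, torch from where it was at the start of the episode below 0.015 m and angle between the y axis of each of dispenser, stapler, torch and the x axis of drawer_unit, either way round below 0.21 rad); the robot touches nothing.
It fails at once if the drawer unit or a drawer pushes against the dispenser, stapler or torch (2 N) (contact force between drawer_unit and dispenser above 2 N or contact force between drawer_unit and stapler above 2 N or contact force between drawer_unit and torch above 2 N).
It fails at once if dispenser, stapler, torch or carton tipped over (45 degrees) (angle between any of dispenser, stapler, torch, staple_carton's own z axis and vertical above 0.785 rad).
It also fails if it takes over 136 s, if anything falls off the work surface, if the arm or the gripper's body presses on something with over 40 N, if the wrist force passes 120 N, or if a joint passes its speed limit or range.

### The arm

A 6-joint arm with a two-finger parallel gripper is mounted at the origin on a cart in front of the work surface, level with it; the furniture and walls round the work are solid. World frame = base frame: x ahead of the robot, y to its left, z up, the work surface at z = 0. Lengths are in m, angles in rad, forces in N, time in s.
With the tool pointing down it reaches from about 0.25 to 0.775 m from the base axis. Payload 4 kg.
Tool frame: the origin (TCP) lies midway between the tips of the shut fingers; the grasp point (between the pads) lies 19 mm behind it; z points along the fingers, x is the direction in which the jaws open and shut, and the axes are right-handed (so a half turn about z gives the same grasp; the last joint's range is limited). The gripper opens to 94 mm and grips with 3 to 60 N. Pads are 16 mm wide; open, the fingers measure 119 mm over their backs; the gripper's body (75 mm by 177 mm) begins 78 mm behind the grasp point.
Start: joints at [-1.247, 0.087, 1.371, -0, 1.684, -0.103], TCP at [0.228, -0.501, 0.206] pointing down, gripper open.
Joint ranges: [-3.1, 3.1], [-0.76, 2.03], [0.27, 2.55], [-1.08, 4.22], [0.17, 2.65], [-2.57, 2.57]. Speed limits (rad/s): [2.79, 2.79, 3.14, 3.14, 3.14, 3.14].

### API

Orientations are given as [roll, pitch, yaw] about the fixed x, y, z axes, in that order (R = Rz(yaw) Ry(pitch) Rx(roll)).
In Python, from bench import robot gives the robot as it stands.
- The arm moves only by the shell command python3 -m handwheel 'ROWS'. ROWS is a JSON object of lists of equal length, an entry for each row: "delta_pos": the shift along the tool's x, y, z in mm, a list of three; "rotation": the turn, a rotation vector about the tool's x, y, z in rad, a list of three; "claw": the closure, from -1 (fully open) to 1 (shut). In form: {"delta_pos": [[tx, ty, tz], ...], "rotation": [[wx, wy, wz], ...], "claw": [claw, ...]}. A call has exactly 8 rows; each row shifts and turns the commanded pose from where the row before left it, along the tool's axes as they then stand; what a row does not reach is not made up. A row lasts 1/8 s, in which the tool goes at most 62.5 mm and 10.7 degrees, less where a joint would pass 70% of its speed; a pose out of reach is approached as far as the arm can. A call with a gripper value outside its range is refused whole. The fingers move at their own pace and stop on an object; the grip force is fixed at half the most. Time passes only in rows, so rows that do not move let the fingers close, or fill a call up. It gives the time, the measured TCP pose, the force and the opening at its end, in the units of the state.
- robot.get_obs(): the state, without advancing time (a new reading comes with each control period).
- robot.snapshot(name): name is "scene" or "top"; returns a dict with "color" (420x560x3 uint8, red, green, blue), "intrinsics" (3x3 intrinsics, pixels), "eye" and "rotation" of the camera in the world. Camera axes: x right, y down, z forward; pixel columns grow to the right and rows downward; lengths in m; the calibration is good to about 2 mm. A picture is of the moment at which its call begins. There is no depth.
- robot.close_job(): hands the job in, once; it reports no verdict.
The state is a dict: "time": time; "joint_positions": joint angles; "qvel": joint speeds; "joint_torque": joint torques, N m; "tool_pos": TCP position; "ee_rot": TCP orientation; "wrist_force": force on the tool from outside, world axes, zero at the start; "wrist_torque": the same for the moment, N m; "width": finger opening in m.
Only numpy, scipy, OpenCV 4.12 (cv2) and the standard library are available. Lean on these libraries where they do the work, as an engineer would, in place of code of your own. Each camera call takes 0.05 s, during which the arm holds its last target.

## Working session

There is one attempt and no reset: what is moved stays moved. The work goes in short steps, Python scripts to look and compute and a shell command to move; the robot and the scene stay as the last step left them, time stands still between calls to the robot, and variables do not carry over. Pictures are saved under pics/ and viewed, and the job is handed in when it is done.

```bash
ls; mkdir -p pics
python3 - <<'E'
from bench import robot
import cv2,numpy as np
o=robot.get_obs()
print({k:np.round(v,3).tolist() for k,v in o.items()})
for n in("scene","top"):
    s=robot.snapshot(n); cv2.imwrite(f"pics/{n}0.png",s["color"][:,:,::-1])
    print(n,np.round(s["intrinsics"],1).tolist(),np.round(s["eye"],4).tolist(),np.round(s["rotation"],4).tolist())
E
```

```text
pics
{'time': 0.0, 'joint_positions': [-1.247, 0.088, 1.372, -0.0, 1.684, -0.103], 'qvel': [-0.001, -0.001, 0.0, -0.001, 0.001, -0.001], 'joint_torque': [0.0, -34.018, -30.243, 0.072, 0.033, -0.0], 'tool_pos': [0.227, -0.5, 0.204], 'ee_rot': [-3.141, 0.002, -1.144], 'wrist_force': [0.295, 0.317, 0.269], 'wrist_torque': [0.014, -0.027, -0.021], 'width': 0.094}
scene [[412.2, 0.0, 275.8], [0.0, 412.2, 218.9], [0.0, 0.0, 1.0]] [-0.1568, 0.4703, 0.7779] [-2.2634, -0.0209, -2.1192]
top [[434.4, 0.0, 280.9], [0.0, 434.4, 204.0], [0.0, 0.0, 1.0]] [0.5105, 0.0036, 1.1747] [-3.0832, -0.0049, -1.5477]
```

View pics/scene0.png

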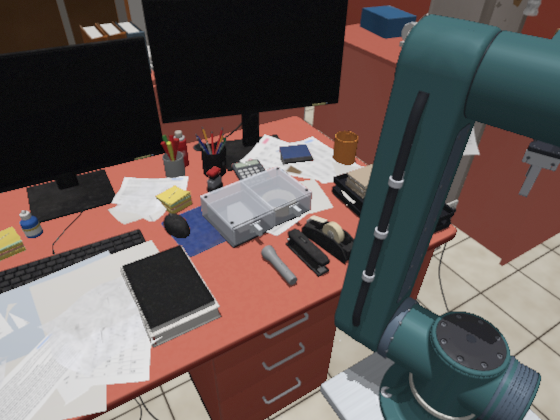

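View pics/top0.png

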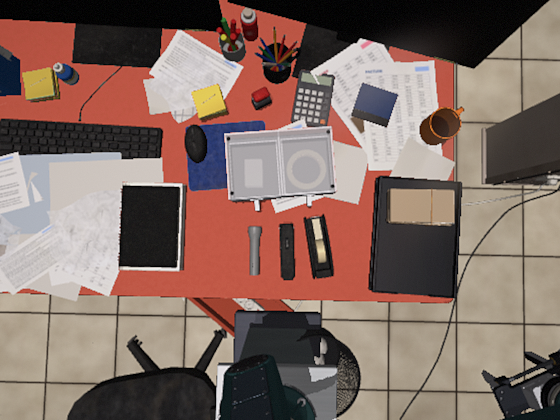

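The carton (white rectangle at about (255,173)) is in the left drawer and the tape ring is in the right one. Torch (254,250), stapler (287,252) and dispenser (318,247) stand left to right. The books are on the left and the tray on the right. Next I'll zoom in and measure.

```bash
cat > h.py <<'E'
from bench import robot
import cv2,numpy as np
from scipy.spatial.transform import Rotation as R
def cam(n="top"):
    s=robot.snapshot(n)
    r=np.array(s["rotation"]); s["R"]=r if r.shape==(3,3) else R.from_euler("xyz",r).as_matrix()
    return s
def ray(s,u,v,z):
    d=s["R"]@np.linalg.solve(s["intrinsics"],[u,v,1.]); e=np.array(s["eye"])
    return e+d*(z-e[2])/d[2]
def proj(s,p):
    q=s["intrinsics"]@(s["R"].T@(np.array(p)-s["eye"])); return q[:2]/q[2]
def crop(s,x0,y0,x1,y1,k,name):
    cv2.imwrite(name,cv2.resize(s["color"][y0:y1,x0:x1,::-1],None,fx=k,fy=k,interpolation=cv2.INTER_CUBIC))
E
python3 - <<'E'
from h import *
s=cam(); crop(s,215,115,345,285,3.5 and 3.5,"pics/c1.png"); crop(s,110,170,200,280,5,"pics/c2.png")
for z in(0,):
  for p in [(280,163),(254,250),(287,252),(318,247)]: print(p,ray(s,*p,z).round(3))
E
```

```text
(280, 163) [0.691 0.004 0.   ]
(254, 250) [0.454 0.069 0.   ]
(287, 252) [ 0.45 -0.02  0.  ]
(318, 247) [ 0.466 -0.103  0.   ]
```

View pics/c1.png

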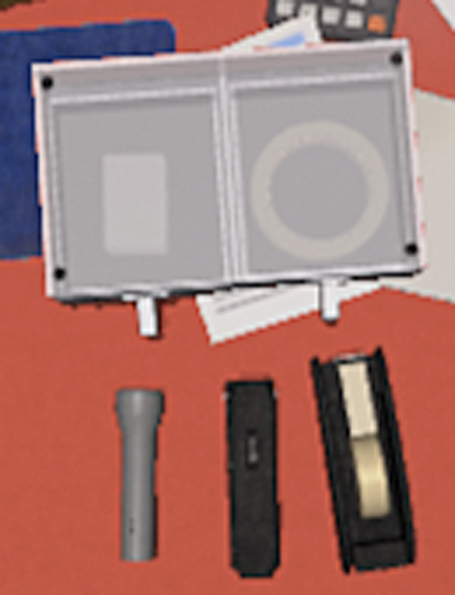

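View pics/c2.png

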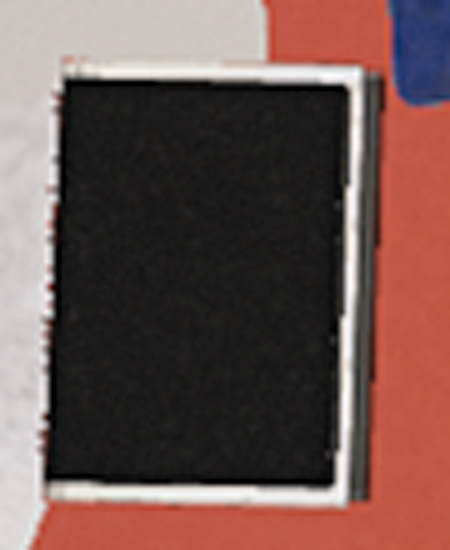

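Run:
```python
from h import *
s=cam()
def P(px,py,z,x0=215,y0=115,k=3.5): return ray(s,x0+px/k,y0+py/k,z)
def show(n,pts,z,**k):
    q=np.array([P(*p,z,**k) for p in pts]); print(n,q[:,:2].round(4).tolist(),"c",q[:,:2].mean(0).round(4)); return q
u=show("unit",[(33,66),(407,41),(425,268),(50,297)],.076)
print("w",np.linalg.norm(u[0]-u[1]),np.linalg.norm(u[2]-u[3]),"d",np.linalg.norm(u[0]-u[3]),np.linalg.norm(u[1]-u[2]))
for a,b in((0,3),(1,2)): d=u[a]-u[b]; print("yaw",np.arctan2(d[1],d[0]))
for a,b in((0,1),(3,2)): d=u[a]-u[b]; print("yaw",np.arctan2(-d[0],d[1]))
for n,q,z in(("torch",[(115,390),(164,390),(155,560),(122,560)],.018),("stapler",[(225,380),(272,380),(279,577),(235,577)],.049),("disp",[(311,360),(382,350),(413,563),(345,572)],.055)):
    w=show(n,q,z); d=(w[0]+w[1]-w[2]-w[3])/2; print(" len",np.linalg.norm(d),"yaw",np.arctan2(d[1],d[0]),"w",np.linalg.norm(w[0]-w[1]))
show("pullL",[(139,298),(156,296),(158,337),(143,338)],.057)
show("pullR",[(321,283),(337,281),(340,318),(325,321)],.057)
show("carton",[(103,154),(167,153),(167,255),(103,253)],.06)
b=show("note",[(62,80),(350,85),(333,487),(47,480)],.05,x0=110,y0=170,k=5)
print(np.linalg.norm(b[0]-b[1]),np.linalg.norm(b[0]-b[3]))
t=[ray(s,u,v,.065) for u,v in((376,177),(461,181),(455,297),(370,292))]
print("tray",np.round(t,3).tolist(),np.mean(t,0).round(3))
```

```text
unit [[0.7509, 0.1481], [0.776, -0.1248], [0.6097, -0.1406], [0.5822, 0.1306]] c [0.6797 0.0034]
w 0.27405181712267573 0.2725887081460067 d 0.1696138799715887 0.1671180576658447
yaw 0.10324254577234501
yaw 0.09459115689002198
yaw 0.0917521923376422
yaw 0.10086971386689347
torch [[0.5164, 0.0859], [0.5173, 0.0487], [0.389, 0.0522], [0.3885, 0.0771]] c [0.4528 0.066 ]
 len 0.1281176873077867 yaw 0.020700269585867865 w 0.03720693647622483
stapler [[0.5255, 0.0026], [0.5263, -0.0322], [0.382, -0.0404], [0.3812, -0.0081]] c [ 0.4537 -0.0195]
 len 0.14463287351043325 yaw 0.06557564090536125 w 0.034769461281624
disp [[0.5416, -0.0604], [0.5502, -0.1126], [0.395, -0.1379], [0.3873, -0.0883]] c [ 0.4685 -0.0998]
 len 0.15700774425373906 yaw 0.17056200456873016 w 0.05287690209500263
pullL [[0.5843, 0.0673], [0.586, 0.0548], [0.5558, 0.0526], [0.5549, 0.0636]] c [0.5702 0.0596]
pullR [[0.5985, -0.0665], [0.6002, -0.0783], [0.573, -0.081], [0.5705, -0.07]] c [ 0.5855 -0.074 ]
carton [[0.69, 0.0966], [0.6919, 0.0493], [0.6162, 0.0474], [0.6166, 0.0945]] c [0.6537 0.0719]
note [[0.6134, 0.4119], [0.6144, 0.2625], [0.4069, 0.2636], [0.4072, 0.4104]] c [0.5105 0.3371]
0.14936283137030515 0.20626181194257803
tray [[0.651, -0.243, 0.065], [0.645, -0.462, 0.065], [0.35, -0.447, 0.065], [0.358, -0.231, 0.065]] [ 0.501 -0.346  0.065]
```

```bash
cat >> h.py <<'E'
def go(x,y,z,yaw):
    o=robot.get_obs(); p=np.array(o["tool_pos"]); M=R.from_euler("xyz",o["ee_rot"])
    T=R.from_euler("xyz",[np.pi,0,yaw])
    print("now",p.round(4),np.round(o["ee_rot"],3),"t",round(o["time"],2))
    print("rotvec tool",(M.inv()*T).as_rotvec().round(3),"| delta mm in current axes",(M.inv().apply(np.array([x,y,z])-p)*1000).round(1),
      "| in final axes",(T.inv().apply(np.array([x,y,z])-p)*1000).round(1))
E
python3 -c "
from h import *
go(.4537,-.0195,.15,-1.505)"
python3 -m handwheel '{"delta_pos":[[0,0,0],[0,0,0],[0,0,0],[-46,-26,0],[-46,-26,0],[-46,-26,0],[-46,-26,0],[-46,-26,0]],"rotation":[[0,0,0.12],[0,0,0.12],[0,0,0.12],[0,0,0],[0,0,0],[0,0,0],[0,0,0],[0,0,0]],"claw":[0.3,0.3,0.3,0.3,0.3,0.3,0.3,0.3]}'
python3 -c "
from h import *
go(.4537,-.0195,.15,-1.505)"
```

```text
now [ 0.2276 -0.5004  0.2048] [-3.141e+00  1.000e-03 -1.144e+00] t 0.2
rotvec tool [0.    0.001 0.361] | delta mm in current axes [-344.1 -404.9   55.3] | in final axes [-465.  -257.3   54.8]
time: 1.2
tool_pos: [0.3424, -0.2609, 0.2054]
ee_rot: [-3.141, -0.0, -1.504]
wrist_force: [1.3, 0.2, 0.3]
width: 0.033
now [ 0.3424 -0.2609  0.2054] [-3.141 -0.    -1.504] t 1.2
rotvec tool [-0.    -0.     0.001] | delta mm in current axes [-233.5 -127.    55.4] | in final axes [-233.5 -126.9   55.4]
```

```bash
python3 -m handwheel '{"delta_pos":[[-46,-25,0],[-46,-25,0],[-46,-25,0],[-46,-25,0],[-45,-25,0],[0,0,50],[0,0,0],[0,0,0]],"rotation":[[0,0,0],[0,0,0],[0,0,0],[0,0,0],[0,0,0],[0,0,0],[0,0,0],[0,0,0]],"claw":[-0.36,-0.36,-0.36,-0.36,-0.36,-0.36,-0.36,-0.36]}'
python3 - <<'E'
from h import *
go(.4537,-.0195,.022,-1.505)
s=cam(); crop(s,215,185,345,305,4,"pics/c3.png")
s=cam("scene"); crop(s,180,160,380,320,4,"pics/c4.png")
E
```

```text
time: 2.2
tool_pos: [0.452, -0.0262, 0.1568]
ee_rot: [-3.14, -0.001, -1.505]
wrist_force: [-0.0, -0.8, 0.1]
width: 0.0639
now [ 0.452  -0.0262  0.1568] [-3.140e+00 -1.000e-03 -1.505e+00] t 2.2
rotvec tool [-0.001 -0.001  0.   ] | delta mm in current axes [ -6.6  -1.9 134.8] | in final axes [ -6.6  -2.1 134.8]
```

View pics/c4.png

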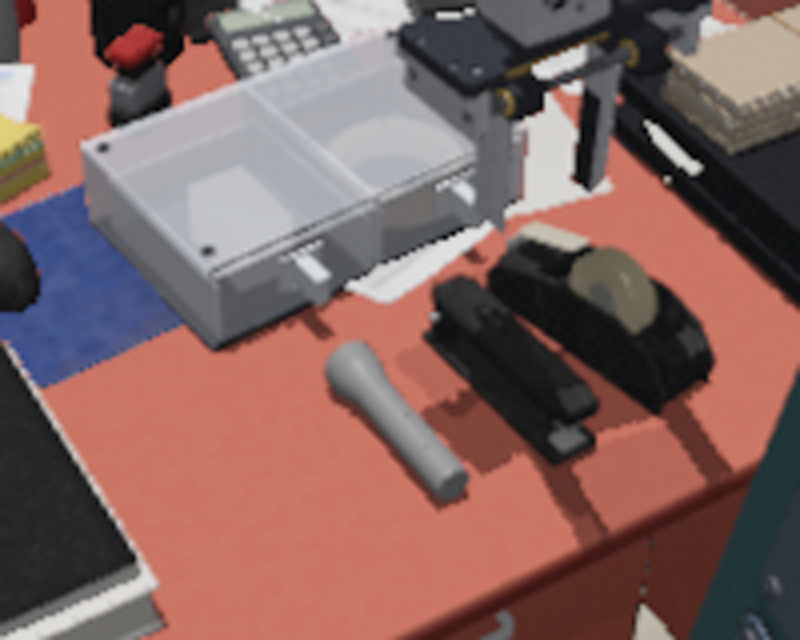

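```bash
python3 -m handwheel '{"delta_pos":[[-6.5,-2,0],[0,0,35],[0,0,40],[0,0,40],[0,0,20],[0,0,0],[0,0,0],[0,0,0]],"rotation":[[0,0,0],[0,0,0],[0,0,0],[0,0,0],[0,0,0],[0,0,0],[0,0,0],[0,0,0]],"claw":[-0.36,-0.36,-0.36,-0.36,-0.36,-0.36,-0.36,-0.36]}'
python3 - <<'E'
from h import *
go(.4537,-.0195,.022,-1.505)
s=cam("scene"); crop(s,180,160,380,320,4,"pics/c5.png")
E
```

```text
time: 3.3
tool_pos: [0.4545, -0.0193, 0.0222]
ee_rot: [-3.138, -0.001, -1.504]
wrist_force: [0.0, -0.3, -1.1]
width: 0.0639
now [ 0.4545 -0.0193  0.0222] [-3.138e+00 -1.000e-03 -1.504e+00] t 3.3
rotvec tool [-0.003 -0.001  0.001] | delta mm in current axes [0.1 0.8 0.2] | in final axes [0.1 0.8 0.2]
```

View pics/c5.png

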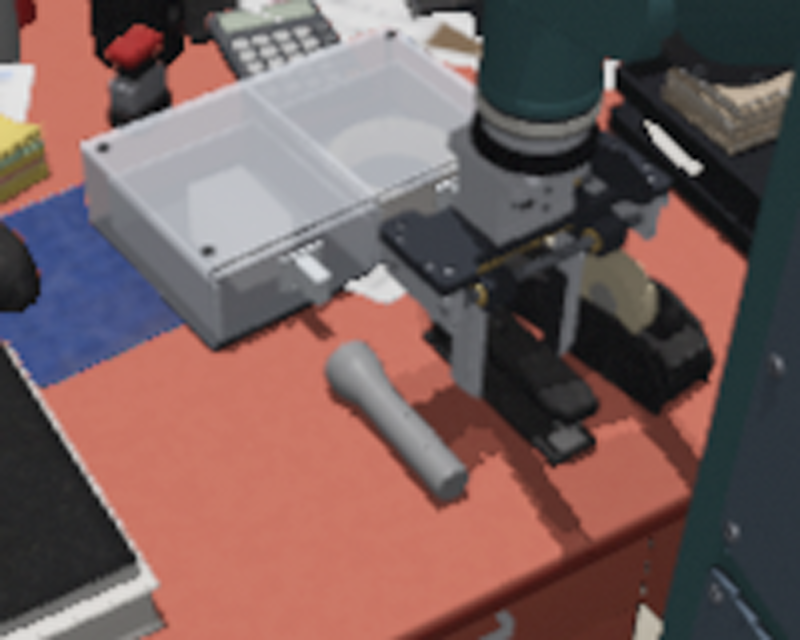

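The fingers straddle the stapler and clear the dispenser. I'll close, then lift.

```bash
python3 -m handwheel '{"delta_pos":[[0,0,0],[0,0,0],[0,0,0],[0,0,0],[0,0,-20],[0,0,-40],[0,0,-40],[0,0,-38]],"rotation":[[0,0,0],[0,0,0],[0,0,0],[0,0,0],[0,0,0],[0,0,0],[0,0,0],[0,0,0]],"claw":[0.6,0.6,0.6,0.6,0.6,0.6,0.6,0.6]}'
python3 - <<'E'
from h import *
go(.5105,.375,.16,-1.505)
s=cam("scene"); crop(s,180,160,380,320,4,"pics/c6.png")
E
```

```text
time: 4.35
tool_pos: [0.4525, -0.019, 0.159]
ee_rot: [3.14, 0.0, -1.504]
wrist_force: [0.2, -0.2, -1.7]
width: 0.0345
now [ 0.4525 -0.019   0.159 ] [ 3.14   0.    -1.504] t 4.35
rotvec tool [0.001 0.    0.001] | delta mm in current axes [-389.2  -84.2   -1.1] | in final axes [-389.3  -83.8   -1. ]
```

View pics/c6.png

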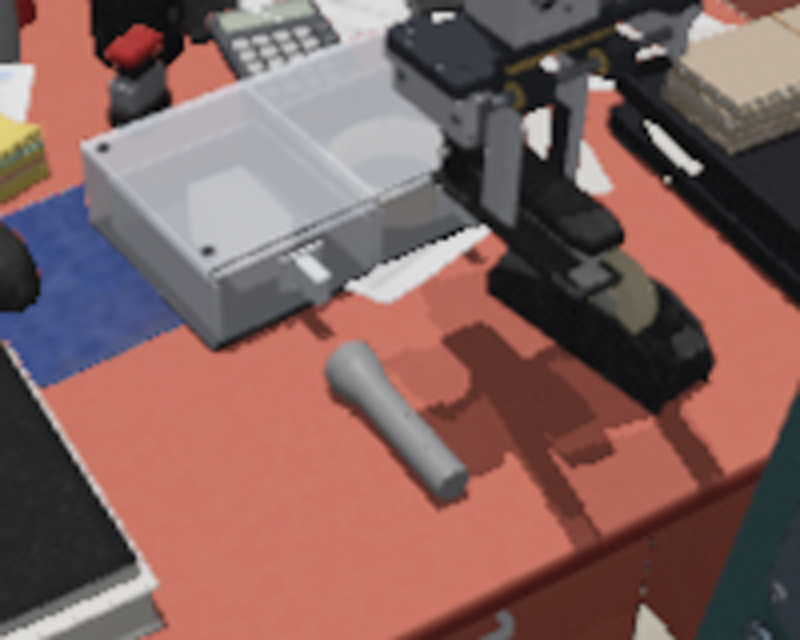

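```bash
python3 -m handwheel '{"delta_pos":[[-48.7,-10.5,0],[-48.7,-10.5,0],[-48.7,-10.5,0],[-48.7,-10.5,0],[-48.7,-10.5,0],[-48.7,-10.5,0],[-48.7,-10.5,0],[-48.3,-10.5,0]],"rotation":[[0,0,0],[0,0,0],[0,0,0],[0,0,0],[0,0,0],[0,0,0],[0,0,0],[0,0,0]],"claw":[0.6,0.6,0.6,0.6,0.6,0.6,0.6,0.6]}'
python3 -m handwheel '{"delta_pos":[[0,0,0],[0,0,35],[0,0,30],[0,0,12],[0,0,5],[0,0,0],[0,0,0],[0,0,0]],"rotation":[[0,0,0],[0,0,0],[0,0,0],[0,0,0],[0,0,0],[0,0,0],[0,0,0],[0,0,0]],"claw":[0.6,0.6,0.6,0.6,0.6,0.6,0.6,0.6]}'
python3 - <<'E'
from h import *
go(.5105,.375,.072,-1.505)
s=cam("scene"); crop(s,80,200,280,360,4,"pics/c7.png")
E
```

```text
time: 5.4
tool_pos: [0.5104, 0.3762, 0.1562]
ee_rot: [3.139, -0.002, -1.504]
wrist_force: [1.2, -1.0, -1.9]
width: 0.0346
time: 6.4
tool_pos: [0.5115, 0.3752, 0.0777]
ee_rot: [-3.14, 0.001, -1.504]
wrist_force: [-0.1, 0.2, -2.2]
width: 0.0344
now [0.5115 0.3752 0.0777] [-3.140e+00  1.000e-03 -1.504e+00] t 6.4
rotvec tool [-0.002  0.001  0.001] | delta mm in current axes [0.2 1.  5.7] | in final axes [0.2 1.  5.7]
```

View pics/c7.png

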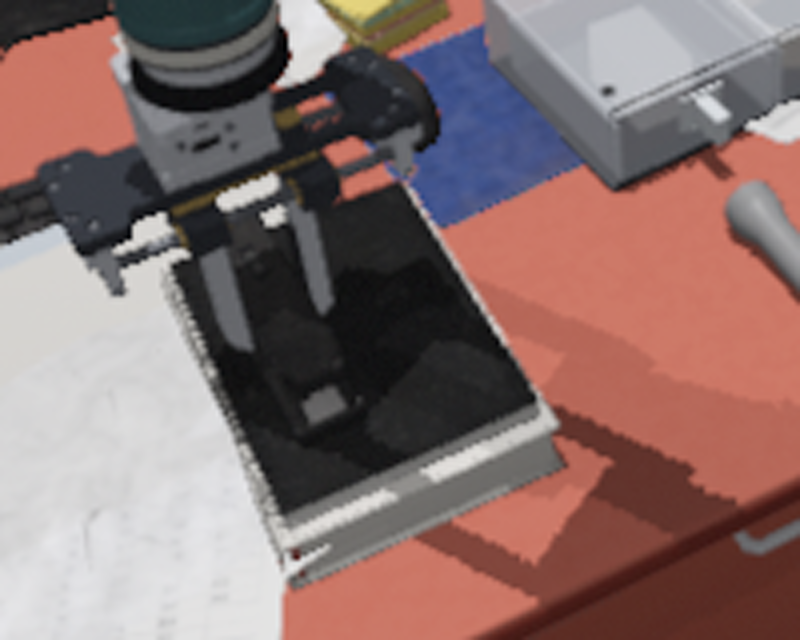

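```bash
python3 -m handwheel '{"delta_pos":[[0,0,2],[0,0,2],[0,0,1.5],[0,0,0],[0,0,0],[0,0,0],[0,0,0],[0,0,0]],"rotation":[[0,0,0],[0,0,0],[0,0,0],[0,0,0],[0,0,0],[0,0,0],[0,0,0],[0,0,0]],"claw":[0.6,0.6,0.6,0.6,0.6,0.6,0.6,0.6]}'
```

```text
time: 7.45
tool_pos: [0.5109, 0.3748, 0.0709]
ee_rot: [-3.142, -0.0, -1.504]
wrist_force: [0.8, -0.1, -2.3]
width: 0.0345
```

```bash
python3 -m handwheel '{"delta_pos":[[0,0,1.5],[0,0,0],[0,0,0],[0,0,0],[0,0,0],[0,0,0],[0,0,0],[0,0,0]],"rotation":[[0,0,0],[0,0,0],[0,0,0],[0,0,0],[0,0,0],[0,0,0],[0,0,0],[0,0,0]],"claw":[0.6,0.6,0.6,0.6,0.6,0.6,0.6,0.6]}'
```

```text
time: 8.45
tool_pos: [0.511, 0.375, 0.0705]
ee_rot: [-3.141, 0.0, -1.504]
wrist_force: [-2.3, -1.3, 5.2]
width: 0.0348
```

```bash
python3 -m handwheel '{"delta_pos":[[0,0,0],[0,0,0],[0,0,0],[0,0,-15],[0,0,-40],[0,0,-40],[50,8,0],[50,8,0]],"rotation":[[0,0,0],[0,0,0],[0,0,0],[0,0,0],[0,0,0],[0,0,0],[0,0,0.02],[0,0,0.025]],"claw":[-0.36,-0.36,-0.36,-0.36,-0.36,-0.36,-0.36,-0.36]}'
python3 -c "
from h import *
go(.457,.066,.007,-1.55)"
```

```text
time: 9.45
tool_pos: [0.5012, 0.2736, 0.1667]
ee_rot: [-3.138, 0.001, -1.548]
wrist_force: [0.5, -0.4, -0.2]
width: 0.0637
now [0.5012 0.2736 0.1667] [-3.138e+00  1.000e-03 -1.548e+00] t 9.45
rotvec tool [-0.004  0.001  0.002] | delta mm in current axes [206.7  49.4 159.3] | in final axes [206.7  48.5 159.7]
```

```bash
python3 -m handwheel '{"delta_pos":[[50,12,0],[50,12,0],[52,12,0],[54,13,0],[0,0,40],[0,0,40],[0,0,20],[0,0,0]],"rotation":[[0,0,0],[0,0,0],[0,0,0],[0,0,0],[0,0,0],[0,0,0],[0,0,0],[0,0,0]],"claw":[-0.36,-0.36,-0.36,-0.36,-0.36,-0.36,-0.36,-0.36]}'
python3 - <<'E'
from h import *
go(.457,.066,.007,-1.55)
s=cam("scene"); crop(s,180,160,380,320,4,"pics/c8.png")
s=cam(); crop(s,110,160,345,305,3.2,"pics/c9.png")
E
```

```text
time: 10.45
tool_pos: [0.4551, 0.067, 0.0637]
ee_rot: [3.139, -0.0, -1.549]
wrist_force: [-0.1, 0.6, 0.6]
width: 0.0642
now [0.4551 0.067  0.0637] [ 3.139 -0.    -1.549] t 10.45
rotvec tool [ 0.003 -0.     0.001] | delta mm in current axes [ 1.  -2.  56.7] | in final axes [ 1.  -1.9 56.7]
```

View pics/c8.png

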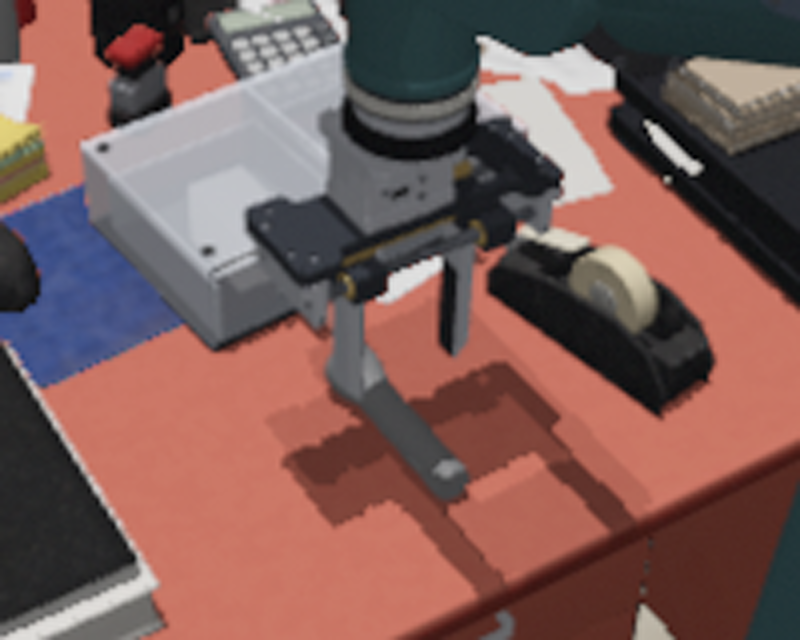

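View pics/c9.png

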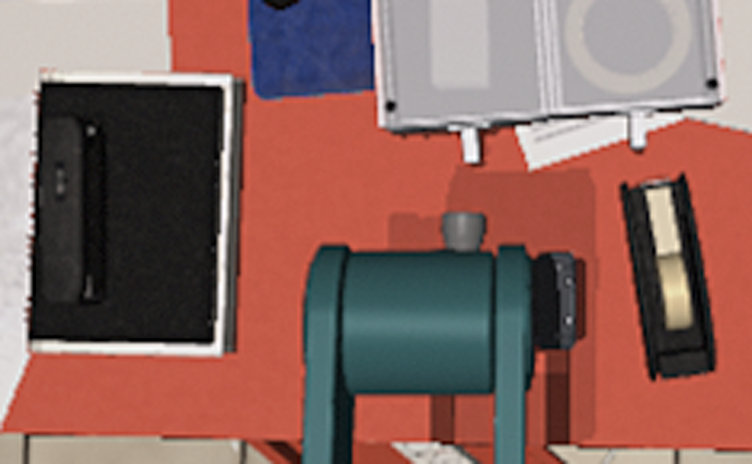

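```bash
python3 -m handwheel '{"delta_pos":[[1,-2,20],[0,0,25],[0,0,11],[0,0,0],[0,0,0],[0,0,0],[0,0,0],[0,0,0]],"rotation":[[0,0,0],[0,0,0],[0,0,0],[0,0,0],[0,0,0],[0,0,0],[0,0,0],[0,0,0]],"claw":[-0.36,-0.36,-0.36,-0.36,-0.36,0.8,0.8,0.8]}'
python3 -m handwheel '{"delta_pos":[[0,0,0],[0,0,0],[0,0,0],[0,0,0],[0,0,0],[0,0,0],[0,0,0],[0,0,0]],"rotation":[[0,0,0],[0,0,0],[0,0,0],[0,0,0],[0,0,0],[0,0,0],[0,0,0],[0,0,0]],"claw":[0.8,0.8,0.8,0.8,0.8,0.8,0.8,0.8]}'
```

```text
time: 11.55
tool_pos: [0.4583, 0.0664, 0.0088]
ee_rot: [-3.141, 0.0, -1.549]
wrist_force: [0.6, 0.5, 0.2]
width: 0.0372
time: 12.55
tool_pos: [0.4583, 0.0664, 0.0087]
ee_rot: [-3.141, 0.001, -1.549]
wrist_force: [-2.4, 2.7, 5.3]
width: 0.0358
```

```bash
python3 -m handwheel '{"delta_pos":[[0,0,-15],[0,0,-40],[0,0,-50],[0,0,-45],[-45,-10,0],[-45,-10,0],[-45,-10,0],[0,0,0]],"rotation":[[0,0,0],[0,0,0],[0,0,0],[0,0,0],[0,0,0],[0,0,0],[0,0,0],[0,0,0]],"claw":[0.8,0.8,0.8,0.8,0.8,0.8,0.8,0.8]}'
python3 - <<'E'
from h import *
go(.515,.295,.16,-1.55)
s=cam("scene"); cv2.imwrite("pics/c10.png",s["color"][:,:,::-1])
E
```

```text
time: 13.55
tool_pos: [0.485, 0.2033, 0.1578]
ee_rot: [3.141, -0.001, -1.545]
wrist_force: [-0.7, -0.9, -0.7]
width: 0.0358
now [0.485  0.2033 0.1578] [ 3.141e+00 -1.000e-03 -1.545e+00] t 13.55
rotvec tool [ 0.001 -0.001  0.005] | delta mm in current axes [-90.9 -32.3  -2.4] | in final axes [-91.  -31.9  -2.2]
```

View pics/c10.png

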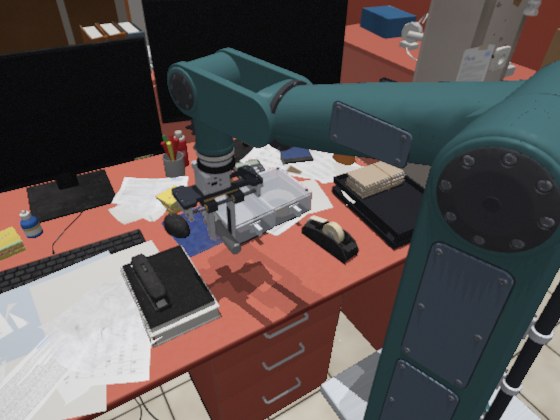

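```bash
python3 -m handwheel '{"delta_pos":[[-43,-16,0],[-43,-16,0],[0,0,0],[0,0,40],[0,0,40],[0,0,13],[0,0,3],[0,0,0]],"rotation":[[0,0,0],[0,0,0],[0,0,0],[0,0,0],[0,0,0],[0,0,0],[0,0,0],[0,0,0]],"claw":[0.8,0.8,0.8,0.8,0.8,0.8,0.8,0.8]}'
python3 -m handwheel '{"delta_pos":[[0,0,0],[0,0,0],[0,0,0],[0,0,0],[0,0,0],[0,0,0],[0,0,0],[0,0,0]],"rotation":[[0,0,0],[0,0,0],[0,0,0],[0,0,0],[0,0,0],[0,0,0],[0,0,0],[0,0,0]],"claw":[0.8,0.8,0.8,0.8,0.8,0.8,0.8,0.8]}'
```

```text
time: 14.6
tool_pos: [0.5164, 0.2883, 0.0643]
ee_rot: [-3.139, 0.001, -1.55]
wrist_force: [-0.3, 0.0, -1.2]
width: 0.0361
time: 15.6
tool_pos: [0.5152, 0.2884, 0.0624]
ee_rot: [3.142, -0.0, -1.549]
wrist_force: [0.6, 1.1, -1.8]
width: 0.0359
```

```bash
python3 -m handwheel '{"delta_pos":[[0,0,2],[0,0,1.5],[0,0,0.5],[0,0,0],[0,0,0],[0,0,0],[0,0,0],[0,0,0]],"rotation":[[0,0,0],[0,0,0],[0,0,0],[0,0,0],[0,0,0],[0,0,0],[0,0,0],[0,0,0]],"claw":[0.8,0.8,0.8,0.8,0.8,0.8,0.8,0.8]}'
```

```text
time: 16.6
tool_pos: [0.5153, 0.2884, 0.0588]
ee_rot: [-3.141, -0.0, -1.549]
wrist_force: [-3.0, -1.3, 5.1]
width: 0.0359
```

```bash
python3 -m handwheel '{"delta_pos":[[0,0,0],[0,0,0],[0,0,0],[0,0,-15],[0,0,-40],[0,0,-40],[45,-10,0],[45,-10,0]],"rotation":[[0,0,0],[0,0,0],[0,0,0],[0,0,0],[0,0,0],[0,0,0],[0,0,-0.03],[0,0,-0.046]],"claw":[-0.1,-0.1,-0.1,-0.1,-0.1,-0.1,-0.1,-0.1]}'
python3 - <<'E'
from h import *
go(.566,.0592,.026,-1.473)
s=cam(); crop(s,110,110,345,285,3.2,"pics/c11.png")
E
```

```text
time: 17.6
tool_pos: [0.5395, 0.199, 0.1559]
ee_rot: [-3.138, 0.0, -1.47]
wrist_force: [0.4, 0.7, -0.7]
width: 0.0518
now [0.5395 0.199  0.1559] [-3.138  0.    -1.47 ] t 17.6
rotvec tool [-0.004  0.     0.003] | delta mm in current axes [141.8 -11.8 129.9] | in final axes [141.7 -12.7 129.9]
```

View pics/c11.png

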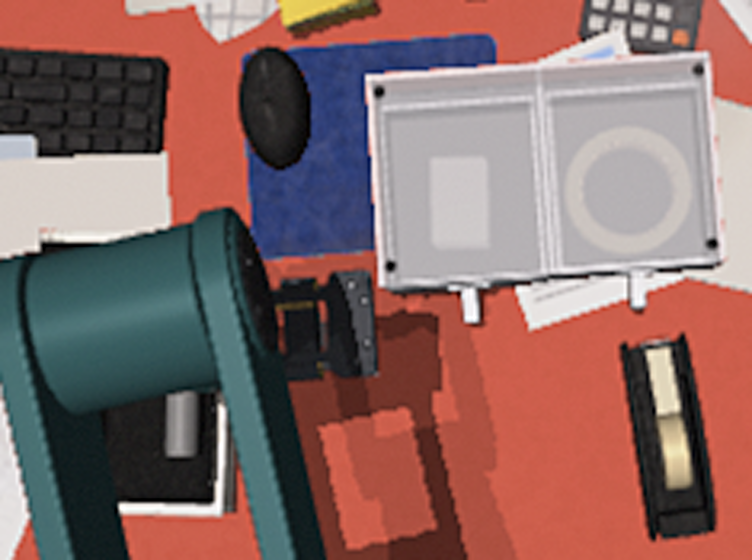

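```bash
python3 -m handwheel '{"delta_pos":[[47,-4,0],[47,-4,0],[47.7,-4.5,0],[0,0,40],[0,0,20],[0,0,0],[0,0,0],[0,0,0]],"rotation":[[0,0,0],[0,0,0],[0,0,0],[0,0,0],[0,0,0],[0,0,0],[0,0,0],[0,0,0]],"claw":[-0.1,-0.1,-0.1,-0.1,-0.1,-0.1,-0.1,-0.1]}'
python3 - <<'E'
from h import *
go(.566,.0592,.026,-1.473)
s=cam("scene"); crop(s,180,140,340,260,5,"pics/c12.png")
E
```

```text
time: 18.65
tool_pos: [0.5659, 0.0597, 0.0954]
ee_rot: [-3.138, -0.0, -1.473]
wrist_force: [0.3, 0.2, 0.2]
width: 0.0516
now [0.5659 0.0597 0.0954] [-3.138 -0.    -1.473] t 18.65
rotvec tool [-0.003 -0.     0.   ] | delta mm in current axes [ 0.5  0.2 69.4] | in final axes [ 0.5 -0.  69.4]
```

View pics/c12.png

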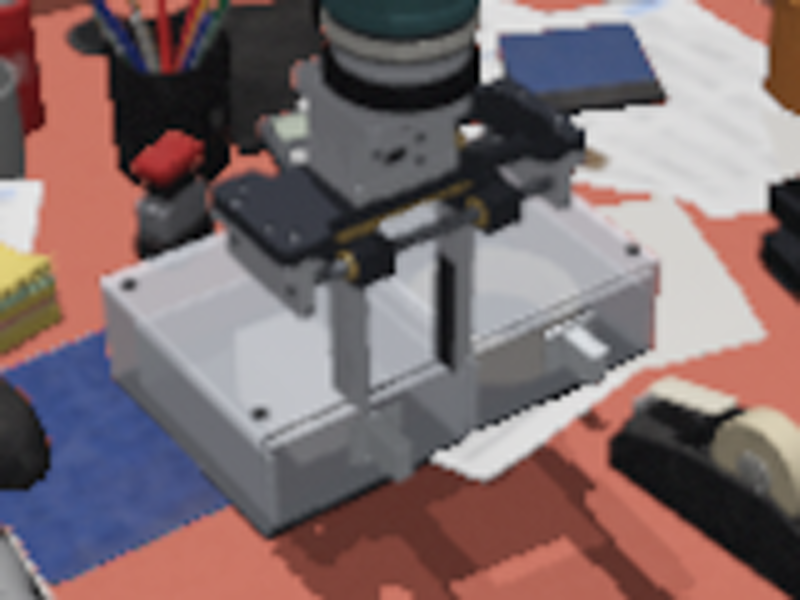

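```bash
python3 -m handwheel '{"delta_pos":[[0,0,25],[0,0,25],[0,0,14],[0,0,5],[0,0,0],[0,0,0],[0,0,0],[0,0,0]],"rotation":[[0,0,0],[0,0,0],[0,0,0],[0,0,0],[0,0,0],[0,0,0],[0,0,0],[0,0,0]],"claw":[-0.1,-0.1,-0.1,-0.1,-0.1,-0.1,-0.1,-0.1]}'
python3 -m handwheel '{"delta_pos":[[0,0,0],[0,0,0],[0,0,0],[0,0,0],[0,0,0],[0,0,0],[0,0,0],[0,0,0]],"rotation":[[0,0,0],[0,0,0],[0,0,0],[0,0,0],[0,0,0],[0,0,0],[0,0,0],[0,0,0]],"claw":[0.95,0.95,0.95,0.95,0.95,0.95,0.95,0.95]}'
```

```text
time: 19.7
tool_pos: [0.5652, 0.0594, 0.025]
ee_rot: [-3.141, -0.0, -1.473]
wrist_force: [0.1, -0.7, -0.9]
width: 0.0519
time: 20.7
tool_pos: [0.5646, 0.0619, 0.0244]
ee_rot: [-3.142, 0.004, -1.472]
wrist_force: [-0.1, 5.9, 0.7]
width: 0.0118
```

```bash
python3 -m handwheel '{"delta_pos":[[-2.3,0,0],[0,10,0],[0,18,0],[0,22,0],[0,22,0],[0,20,0],[0,14,0],[0,0,0]],"rotation":[[0,0,0],[0,0,0],[0,0,0],[0,0,0],[0,0,0],[0,0,0],[0,0,0],[0,0,0]],"claw":[0.95,0.95,0.95,0.95,0.95,0.95,0.95,0.95]}'
python3 - <<'E'
from h import *
s=cam("scene"); crop(s,180,140,380,290,4,"pics/c13.png")
s=cam(); crop(s,205,110,345,290,3.3,"pics/c14.png")
E
```

```text
time: 21.7
tool_pos: [0.4576, 0.0517, 0.0244]
ee_rot: [3.14, 0.001, -1.473]
wrist_force: [-1.6, 3.6, 0.2]
width: 0.0119
```

View pics/c13.png

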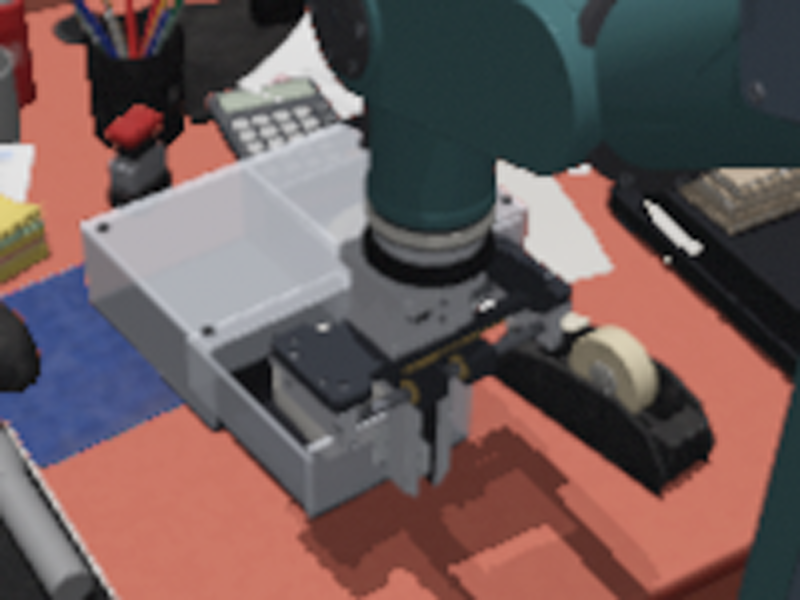

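View pics/c14.png

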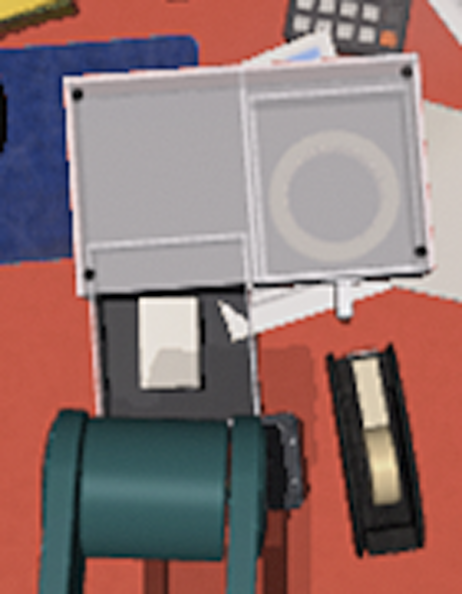

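```bash
python3 -m handwheel '{"delta_pos":[[0,0,0],[0,0,0],[0,0,0],[0,0,-20],[0,0,-45],[0,0,-45],[0,0,-30],[0,0,0]],"rotation":[[0,0,0],[0,0,0],[0,0,0],[0,0,0],[0,0,0],[0,0,0],[0,0,0],[0,0,0]],"claw":[0.5,0.5,0.5,0.5,0.5,0.5,-0.3,-0.3]}'
python3 - <<'E'
from h import *
s=cam()
q=np.array([ray(s,205+a/3.3,110+b/3.3,.06) for a,b in((139,297),(198,297),(201,388),(143,388))])
print(q.round(4).tolist(),q.mean(0).round(4)); print(np.linalg.norm(q[0]-q[1]),np.linalg.norm(q[0]-q[3]))
d=(q[0]+q[1]-q[2]-q[3]);a=np.arctan2(d[1],d[0]);print("yaw",a)
c=q.mean(0); go(c[0],c[1],.02,a-np.pi/2)
go(c[0],c[1],.02,-1.52)
crop(s,205,110,345,290,3.3,"pics/c15.png")
E
```

```text
time: 22.8
tool_pos: [0.4611, 0.0512, 0.1673]
ee_rot: [-3.135, -0.001, -1.473]
wrist_force: [-0.1, 0.2, 0.1]
width: 0.0403
[[0.584, 0.0867, 0.06], [0.585, 0.0407, 0.06], [0.5143, 0.0366, 0.06], [0.5133, 0.0816, 0.06]] [0.5492 0.0614 0.06  ]
0.045954099864662236 0.07086916010699579
yaw 0.06477364462516672
now [0.4597 0.0512 0.1649] [-3.140e+00 -1.000e-03 -1.473e+00] t 22.85
rotvec tool [-0.002 -0.001  0.033] | delta mm in current axes [ -1.5 -89.7 145.1] | in final axes [ -4.4 -89.9 144.9]
now [0.4597 0.0512 0.1649] [-3.140e+00 -1.000e-03 -1.473e+00] t 22.85
rotvec tool [-0.002 -0.001  0.047] | delta mm in current axes [ -1.5 -89.7 145.1] | in final axes [ -5.6 -89.8 144.9]
```

View pics/c15.png

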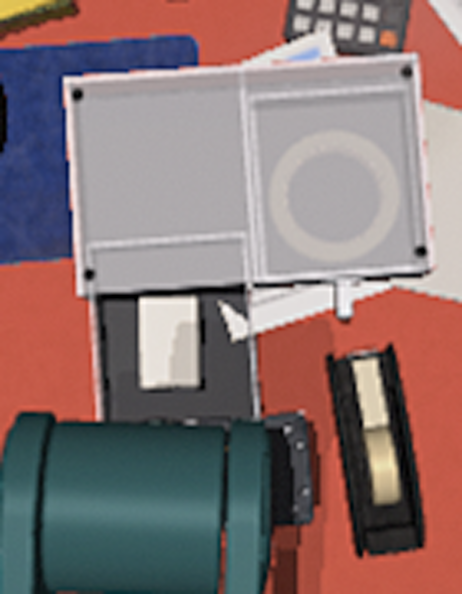

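```bash
python3 -m handwheel '{"delta_pos":[[-1,-30,0],[-1,-30,0],[-2,-26,0],[0,0,40],[0,0,30],[0,0,0],[0,0,0],[0,0,0]],"rotation":[[0,0,0.033],[0,0,0],[0,0,0],[0,0,0],[0,0,0],[0,0,0],[0,0,0],[0,0,0]],"claw":[-0.3,-0.3,-0.3,-0.3,-0.3,-0.3,-0.3,-0.3]}'
python3 - <<'E'
from h import *
go(.546,.0612,.022,-1.506)
s=cam("scene"); crop(s,180,140,380,290,4,"pics/c16.png")
E
```

```text
time: 23.85
tool_pos: [0.5455, 0.0619, 0.096]
ee_rot: [-3.139, -0.0, -1.506]
wrist_force: [0.6, 0.0, -0.3]
width: 0.0609
now [0.5455 0.0619 0.096 ] [-3.139 -0.    -1.506] t 23.85
rotvec tool [-0.003 -0.     0.   ] | delta mm in current axes [ 0.7 -0.2 74. ] | in final axes [ 0.8 -0.4 74. ]
```

View pics/c16.png

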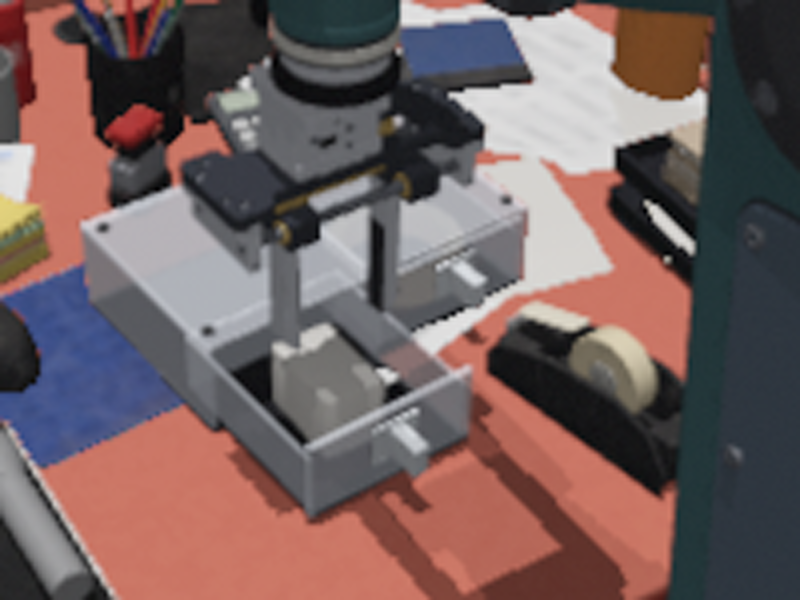

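```bash
python3 -m handwheel '{"delta_pos":[[0,0,25],[0,0,25],[0,0,16],[0,0,7],[0,0,0],[0,0,0],[0,0,0],[0,0,0]],"rotation":[[0,0,0],[0,0,0],[0,0,0],[0,0,0],[0,0,0],[0,0,0],[0,0,0],[0,0,0]],"claw":[-0.3,-0.3,-0.3,-0.3,-0.3,-0.3,0.4,0.4]}'
python3 -m handwheel '{"delta_pos":[[0,0,0],[0,0,0],[0,0,0],[0,0,0],[0,0,-3],[0,0,0],[0,0,0],[0,0,0]],"rotation":[[0,0,0],[0,0,0],[0,0,0],[0,0,0],[0,0,0],[0,0,0],[0,0,0],[0,0,0]],"claw":[0.4,0.4,0.4,0.4,0.4,0.4,0.4,0.4]}'
```

```text
time: 24.9
tool_pos: [0.545, 0.0622, 0.0221]
ee_rot: [-3.14, 0.0, -1.506]
wrist_force: [0.1, 0.0, 2.1]
width: 0.0444
time: 25.9
tool_pos: [0.5442, 0.0618, 0.024]
ee_rot: [3.141, -0.0, -1.506]
wrist_force: [-0.9, -0.1, -0.5]
width: 0.0447
```

```bash
python3 -m handwheel '{"delta_pos":[[0,12,0],[0,0,-30],[0,0,-45],[0,0,-45],[0,0,-20],[0,0,0],[0,0,0],[0,0,0]],"rotation":[[0,0,0],[0,0,0],[0,0,0],[0,0,0],[0,0,0],[0,0,0],[0,0,0],[0,0,0]],"claw":[0.4,0.4,0.4,0.4,0.4,0.4,0.4,0.4]}'
python3 - <<'E'
from h import *
go(.43,-.343,.16,-1.55)
s=cam("scene"); crop(s,180,100,380,250,4,"pics/c17.png")
s=cam();crop(s,350,160,480,310,4,"pics/c18.png")
E
```

```text
time: 26.9
tool_pos: [0.5314, 0.0611, 0.1624]
ee_rot: [3.138, 0.0, -1.506]
wrist_force: [0.9, 0.3, -1.3]
width: 0.0448
now [0.5314 0.0611 0.1624] [ 3.138  0.    -1.506] t 26.9
rotvec tool [0.004 0.    0.044] | delta mm in current axes [396.7 127.3   2.8] | in final axes [401.9 109.8   2.4]
```

View pics/c17.png

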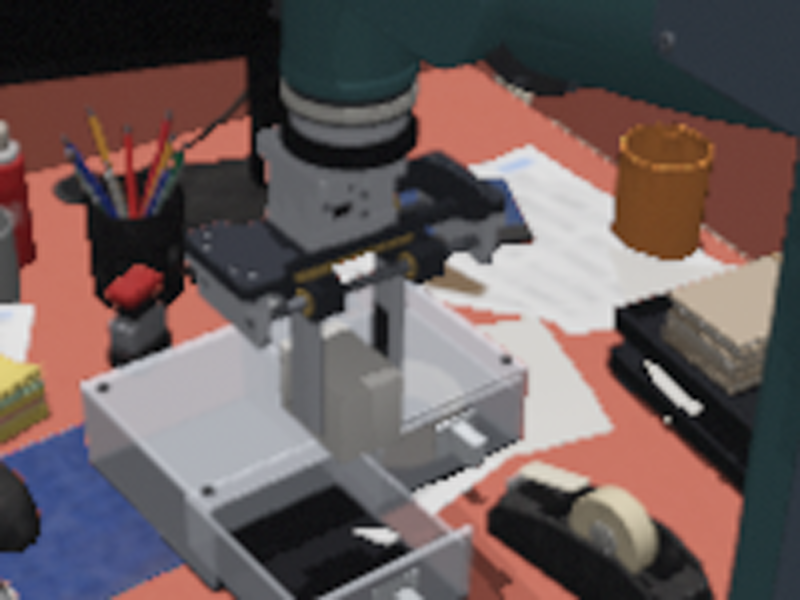

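View pics/c18.png

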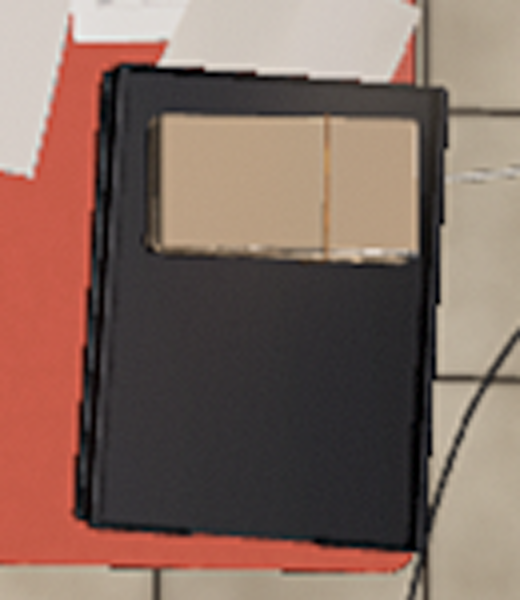

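```bash
python3 -m handwheel '{"delta_pos":[[50,16,0],[50,16,0],[50,16,0],[50,16,0],[50,16,0],[50,16,0],[50,16,0],[47,15,0]],"rotation":[[0,0,0],[0,0,0],[0,0,0],[0,0,0],[0,0,0],[0,0,0],[0,0,0],[0,0,0]],"claw":[0.4,0.4,0.4,0.4,0.4,0.4,0.4,0.4]}'
python3 -m handwheel '{"delta_pos":[[0,0,0],[0,0,30],[0,0,30],[0,0,20],[0,0,12],[0,0,4],[0,0,0],[0,0,0]],"rotation":[[0,0,0.1],[0,0,0],[0,0,0],[0,0,0],[0,0,0],[0,0,0],[0,0,0],[0,0,0]],"claw":[0.4,0.4,0.4,0.4,0.4,0.4,0.4,0.4]}'
python3 - <<'E'
from h import *
go(.43,-.347,.057,-1.606)
s=cam("scene"); crop(s,280,100,480,250,4,"pics/c19.png")
E
```

```text
time: 28.0
tool_pos: [0.4307, -0.3448, 0.1638]
ee_rot: [3.141, 0.001, -1.506]
wrist_force: [0.9, 0.8, -1.7]
width: 0.045
time: 29.0
tool_pos: [0.4321, -0.3438, 0.0696]
ee_rot: [-3.14, -0.001, -1.606]
wrist_force: [-0.9, 0.0, -1.5]
width: 0.0446
now [ 0.4321 -0.3438  0.0696] [-3.140e+00 -1.000e-03 -1.606e+00] t 29.0
rotvec tool [-0.002 -0.001  0.   ] | delta mm in current axes [ 3.3  2.  12.6] | in final axes [ 3.3  2.  12.6]
```

View pics/c19.png

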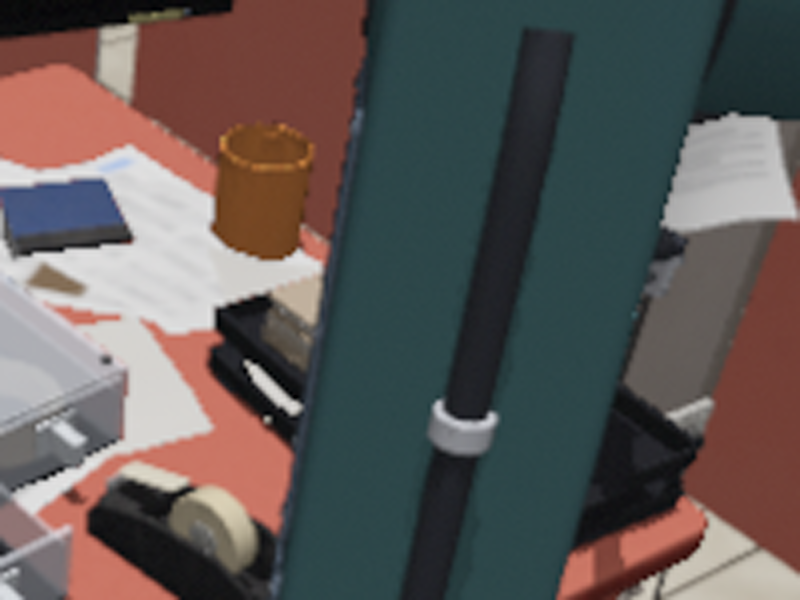

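```bash
python3 -m handwheel '{"delta_pos":[[0,0,5],[0,0,4],[0,0,1.5],[0,0,0],[0,0,0],[0,0,0],[0,0,0],[0,0,0]],"rotation":[[0,0,0],[0,0,0],[0,0,0],[0,0,0],[0,0,0],[0,0,0],[0,0,0],[0,0,0]],"claw":[0.4,0.4,0.4,0.4,0.4,0.4,0.4,0.4]}'
python3 -m handwheel '{"delta_pos":[[0,0,1],[0,0,1],[0,0,0],[0,0,0],[0,0,0],[0,0,0],[0,0,0],[0,0,0]],"rotation":[[0,0,0],[0,0,0],[0,0,0],[0,0,0],[0,0,0],[0,0,0],[0,0,0],[0,0,0]],"claw":[0.4,0.4,0.4,0.4,0.4,0.4,0.4,0.4]}'
```

```text
time: 30.05
tool_pos: [0.4316, -0.3432, 0.0581]
ee_rot: [-3.141, -0.0, -1.606]
wrist_force: [-2.5, 0.7, 1.9]
width: 0.0449
time: 31.05
tool_pos: [0.4316, -0.3433, 0.0581]
ee_rot: [-3.141, -0.001, -1.606]
wrist_force: [-4.7, 3.7, 10.6]
width: 0.0451
```

Contact with the tray floor. I'll release and rise, then go back to the drawer pull.

```bash
python3 -m handwheel '{"delta_pos":[[0,0,0],[0,0,0],[0,0,0],[0,0,-20],[0,0,-40],[0,0,-40],[0,0,0],[-45,0,0]],"rotation":[[0,0,0],[0,0,0],[0,0,0],[0,0,0],[0,0,0],[0,0,0],[0,0,-0.133],[0,0,0]],"claw":[-0.1,-0.1,-0.1,-0.1,-0.1,-0.1,-0.1,-0.1]}'
python3 - <<'E'
from h import *
go(.459,.0515,.15,-1.473)
s=cam(); cv2.imwrite("pics/c20.png",s["color"][:,:,::-1])
E
```

```text
time: 32.05
tool_pos: [0.4275, -0.3, 0.1561]
ee_rot: [-3.141, -0.001, -1.475]
wrist_force: [0.2, 0.2, 0.1]
width: 0.0517
now [ 0.4275 -0.3     0.1561] [-3.141e+00 -1.000e-03 -1.475e+00] t 32.05
rotvec tool [-0.001 -0.001 -0.002] | delta mm in current axes [-346.9  -64.8    5.7] | in final axes [-346.8  -65.7    6.1]
```

View pics/c20.png

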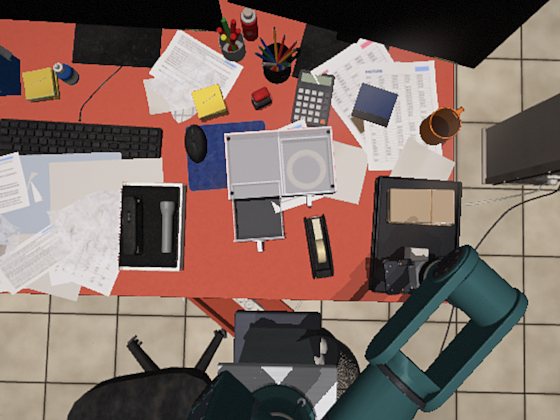

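```bash
python3 -m handwheel '{"delta_pos":[[-49.5,-9.3,0],[-49.5,-9.3,0],[-49.5,-9.3,0],[-49.5,-9.3,0],[-49.5,-9.3,0],[-49.5,-9.3,0],[-50,-9.3,0],[0,0,40]],"rotation":[[0,0,0],[0,0,0],[0,0,0],[0,0,0],[0,0,0],[0,0,0],[0,0,0],[0,0,0]],"claw":[-0.1,-0.1,-0.1,-0.1,-0.1,-0.1,-0.1,-0.1]}'
python3 - <<'E'
from h import *
go(.4585,.0515,.025,-1.473)
s=cam("scene"); crop(s,180,140,380,290,4,"pics/c21.png")
E
```

```text
time: 33.1
tool_pos: [0.461, 0.0565, 0.1188]
ee_rot: [-3.133, -0.0, -1.467]
wrist_force: [0.3, -0.6, -1.3]
width: 0.0517
now [0.461  0.0565 0.1188] [-3.133 -0.    -1.467] t 33.1
rotvec tool [-0.009 -0.     0.006] | delta mm in current axes [ 4.7  3.8 93.8] | in final axes [ 4.7  2.9 93.8]
```

View pics/c21.png

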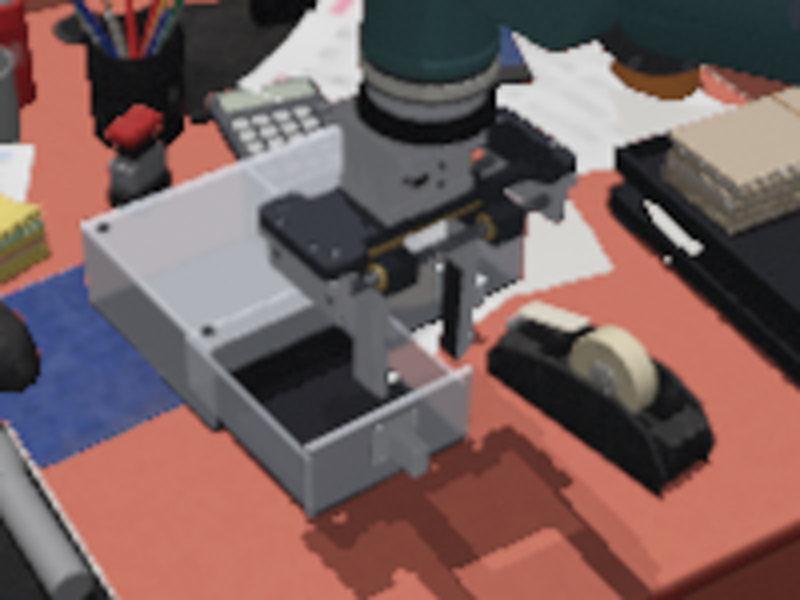

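```bash
python3 -m handwheel '{"delta_pos":[[0,0,0],[0,0,0],[0,0,0],[0,0,0],[0,0,0],[0,0,0],[0,0,0],[0,0,0]],"rotation":[[0,0,0],[0,0,0],[0,0,0],[0,0,0],[0,0,0],[0,0,0],[0,0,0],[0,0,0]],"claw":[-0.1,-0.1,-0.1,-0.1,-0.1,-0.1,-0.1,-0.1]}'
python3 - <<'E'
from h import *
go(.458,.0515,.025,-1.473)
E
```

```text
time: 34.15
tool_pos: [0.458, 0.0533, 0.1159]
ee_rot: [3.142, -0.0, -1.473]
wrist_force: [0.1, -0.0, 0.4]
width: 0.0516
now [0.458  0.0533 0.1159] [ 3.142 -0.    -1.473] t 34.15
rotvec tool [ 0. -0.  0.] | delta mm in current axes [ 1.8  0.2 90.9] | in final axes [ 1.8  0.2 90.9]
```

```bash
python3 -m handwheel '{"delta_pos":[[1.5,1,0],[0,0,30],[0,0,30],[0,0,22],[0,0,8],[0,0,0],[0,0,0],[0,0,0]],"rotation":[[0,0,0],[0,0,0],[0,0,0],[0,0,0],[0,0,0],[0,0,0],[0,0,0],[0,0,0]],"claw":[-0.1,-0.1,-0.1,-0.1,-0.1,-0.1,0.95,0.95]}'
python3 -m handwheel '{"delta_pos":[[0,0,0],[0,0,0],[0,0,0],[0,-10,0],[0,-20,0],[0,-20,0],[0,-20,0],[0,-20,0]],"rotation":[[0,0,0],[0,0,0],[0,0,0],[0,0,0],[0,0,0],[0,0,0],[0,0,0],[0,0,0]],"claw":[0.95,0.95,0.95,0.95,0.95,0.95,0.95,0.95]}'
python3 - <<'E'
from h import *
go(.565,.0615,.025,-1.473)
E
```

```text
time: 35.15
tool_pos: [0.4581, 0.0516, 0.0271]
ee_rot: [-3.139, -0.0, -1.473]
wrist_force: [0.2, -0.1, -0.4]
width: 0.0351
time: 36.15
tool_pos: [0.548, 0.0603, 0.0262]
ee_rot: [-3.142, -0.001, -1.473]
wrist_force: [-1.3, -0.8, 2.9]
width: 0.012
now [0.548  0.0603 0.0262] [-3.142e+00 -1.000e-03 -1.473e+00] t 36.15
rotvec tool [-0.    -0.001 -0.   ] | delta mm in current axes [  0.5 -17.    1.2] | in final axes [  0.5 -17.    1.2]
```

```bash
python3 -m handwheel '{"delta_pos":[[0,-8,0],[0,-6,0],[0,-3,0],[0,-1,0],[0,-1,0],[0,0,0],[0,0,0],[0,0,0]],"rotation":[[0,0,0],[0,0,0],[0,0,0],[0,0,0],[0,0,0],[0,0,0],[0,0,0],[0,0,0]],"claw":[0.95,0.95,0.95,0.95,0.95,0.95,0.95,0.95]}'
```

```text
time: 37.15
tool_pos: [0.5656, 0.062, 0.0262]
ee_rot: [3.142, -0.001, -1.473]
wrist_force: [-1.8, -2.7, 5.0]
width: 0.0117
```

```bash
python3 -m handwheel '{"delta_pos":[[0,-1,0],[0,-1,0],[0,0,0],[0,0,0],[0,-1,0],[0,-1,0],[0,0,0],[0,0,0]],"rotation":[[0,0,0],[0,0,0],[0,0,0],[0,0,0],[0,0,0],[0,0,0],[0,0,0],[0,0,0]],"claw":[0.95,0.95,0.95,0.95,0.95,0.95,0.95,0.95]}'
```

```text
time: 38.15
tool_pos: [0.5656, 0.062, 0.0261]
ee_rot: [3.132, -0.001, -1.473]
wrist_force: [-12.0, -4.1, 12.3]
width: 0.0118
```

```bash
python3 -m handwheel '{"delta_pos":[[0,0,0],[0,0,0],[0,0,0],[0,0,-20],[0,0,-45],[0,0,-45],[0,0,-30],[0,0,0]],"rotation":[[0,0,0],[0,0,0],[0,0,0],[0,0,0],[0,0,0],[0,0,0],[0,0,0],[0,0,0.076]],"claw":[0.5,0.5,0.5,0.5,0.5,-0.2,-0.2,-0.2]}'
python3 - <<'E'
from h import *
go(.5153,.2884,.0588,-1.549)
s=cam("top"); crop(s,105,115,345,285,3.3,"pics/c22.png")
E
```

```text
time: 39.15
tool_pos: [0.5719, 0.063, 0.1699]
ee_rot: [-3.134, 0.0, -1.551]
wrist_force: [0.2, 0.2, -0.1]
width: 0.0502
now [0.5719 0.063  0.1699] [-3.134  0.    -1.551] t 39.15
rotvec tool [-0.008  0.    -0.002] | delta mm in current axes [-226.4   52.9  110.8] | in final axes [-226.6   51.7  111.1]
```

View pics/c22.png

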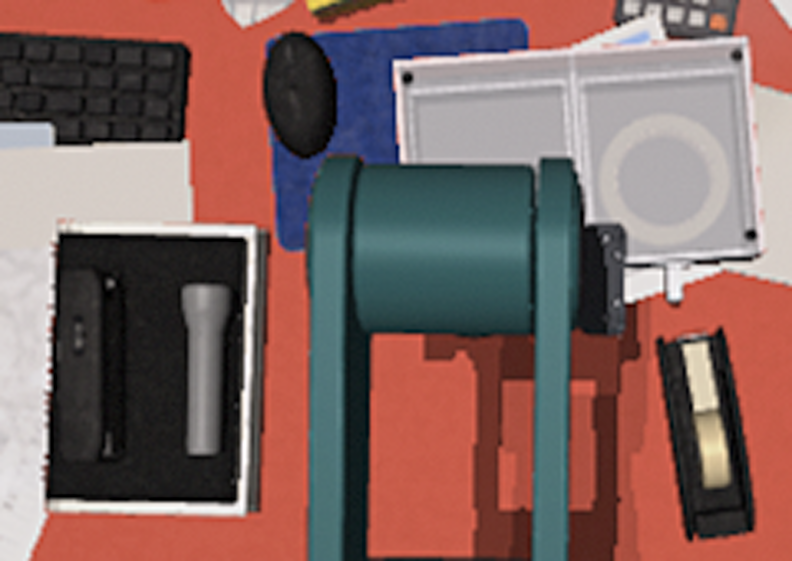

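```bash
python3 -m handwheel '{"delta_pos":[[-45,10.5,0],[-45,10.5,0],[-45,10.5,0],[-45,10.5,0],[-46.5,11,0],[0,0,35],[0,0,30],[0,0,0]],"rotation":[[0,0,0],[0,0,0],[0,0,0],[0,0,0],[0,0,0],[0,0,0],[0,0,0],[0,0,0]],"claw":[-0.2,-0.2,-0.2,-0.2,-0.2,-0.2,-0.2,-0.2]}'
python3 -m handwheel '{"delta_pos":[[0,0,0],[0,0,0],[0,0,0],[0,0,0],[0,0,0],[0,0,0],[0,0,0],[0,0,0]],"rotation":[[0,0,0],[0,0,0],[0,0,0],[0,0,0],[0,0,0],[0,0,0],[0,0,0],[0,0,0]],"claw":[-0.2,-0.2,-0.2,-0.2,-0.2,-0.2,-0.2,-0.2]}'
python3 - <<'E'
from h import *
go(.5153,.2884,.0595,-1.549)
s=cam("top"); crop(s,205,115,345,285,3.3,"pics/c23.png")
E
```

```text
time: 40.2
tool_pos: [0.5093, 0.2873, 0.0969]
ee_rot: [3.134, -0.003, -1.548]
wrist_force: [0.0, 0.5, -0.0]
width: 0.0561
time: 41.2
tool_pos: [0.5117, 0.288, 0.1009]
ee_rot: [3.142, -0.0, -1.549]
wrist_force: [-0.3, 0.7, 0.2]
width: 0.0566
now [0.5117 0.288  0.1009] [ 3.142 -0.    -1.549] t 41.2
rotvec tool [ 0. -0.  0.] | delta mm in current axes [-0.4 -3.6 41.4] | in final axes [-0.4 -3.6 41.4]
```

View pics/c23.png

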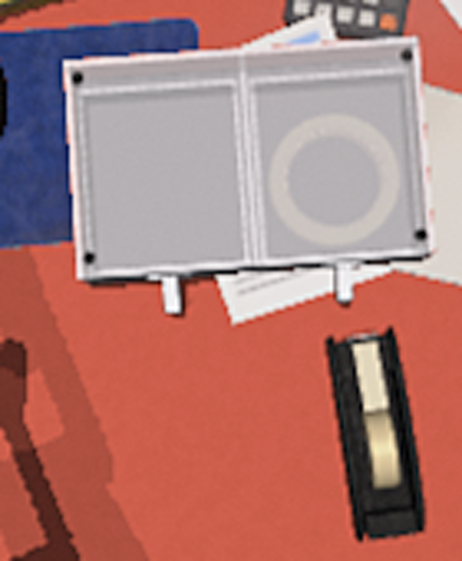

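Both drawers are shut and the left one is empty. I'll grip the torch.

```bash
python3 -m handwheel '{"delta_pos":[[-0.5,-3.5,0],[0,0,20],[0,0,16],[0,0,5],[0,0,0],[0,0,0],[0,0,0],[0,0,0]],"rotation":[[0,0,0],[0,0,0],[0,0,0],[0,0,0],[0,0,0],[0,0,0],[0,0,0],[0,0,0]],"claw":[-0.2,-0.2,-0.2,-0.2,-0.2,0.8,0.8,0.8]}'
python3 -m handwheel '{"delta_pos":[[0,0,0],[0,0,0],[0,0,0],[0,0,-15],[0,0,-45],[0,0,-40],[0,0,0],[0,0,0]],"rotation":[[0,0,0],[0,0,0],[0,0,0],[0,0,0],[0,0,0],[0,0,0],[0,0,0],[0,0,0]],"claw":[0.8,0.8,0.8,0.8,0.8,0.8,0.8,0.8]}'
python3 - <<'E'
from h import *
go(.4583,.0664,.14,-1.549)
E
```

```text
time: 42.25
tool_pos: [0.5157, 0.2887, 0.0607]
ee_rot: [-3.14, 0.0, -1.549]
wrist_force: [-0.4, 0.9, 2.0]
width: 0.0359
time: 43.25
tool_pos: [0.5144, 0.2883, 0.1583]
ee_rot: [3.139, -0.001, -1.549]
wrist_force: [-0.0, -0.4, -2.0]
width: 0.0356
now [0.5144 0.2883 0.1583] [ 3.139e+00 -1.000e-03 -1.549e+00] t 43.25
rotvec tool [ 0.003 -0.001  0.   ] | delta mm in current axes [220.6  60.9  18.7] | in final axes [220.6  60.9  18.3]
```

```bash
python3 -m handwheel '{"delta_pos":[[44,12,0],[44,12,0],[44,12,0],[44,12,0],[44.5,13,0],[0,0,40],[0,0,40],[0,0,0]],"rotation":[[0,0,0],[0,0,0],[0,0,0],[0,0,0],[0,0,0],[0,0,0],[0,0,0],[0,0,0]],"claw":[0.8,0.8,0.8,0.8,0.8,0.8,0.8,0.8]}'
python3 -m handwheel '{"delta_pos":[[0,0,30],[0,0,20],[0,0,8],[0,0,3],[0,0,0],[0,0,0],[0,0,0],[0,0,0]],"rotation":[[0,0,0],[0,0,0],[0,0,0],[0,0,0],[0,0,0],[0,0,0],[0,0,0],[0,0,0]],"claw":[0.8,0.8,0.8,0.8,0.8,0.8,0.8,0.8]}'
python3 - <<'E'
from h import *
go(.4583,.0664,.0095,-1.549)
E
```

```text
time: 44.25
tool_pos: [0.4541, 0.0665, 0.0742]
ee_rot: [3.128, 0.0, -1.549]
wrist_force: [-0.5, 0.6, -1.7]
width: 0.036
time: 45.25
tool_pos: [0.4593, 0.0668, 0.0193]
ee_rot: [-3.141, -0.0, -1.549]
wrist_force: [0.4, -0.4, -1.6]
width: 0.0359
now [0.4593 0.0668 0.0193] [-3.141 -0.    -1.549] t 45.25
rotvec tool [-0.001 -0.    -0.   ] | delta mm in current axes [0.4 1.  9.8] | in final axes [0.4 1.  9.8]
```

```bash
python3 -m handwheel '{"delta_pos":[[0,1,4],[0,0,4],[0,0,1],[0,0,0],[0,0,0],[0,0,0],[0,0,0],[0,0,0]],"rotation":[[0,0,0],[0,0,0],[0,0,0],[0,0,0],[0,0,0],[0,0,0],[0,0,0],[0,0,0]],"claw":[0.8,0.8,0.8,0.8,0.8,0.8,0.8,0.8]}'
python3 -m handwheel '{"delta_pos":[[0,0,1],[0,0,0.5],[0,0,0],[0,0,0],[0,0,0],[0,0,0],[0,0,0],[0,0,0]],"rotation":[[0,0,0],[0,0,0],[0,0,0],[0,0,0],[0,0,0],[0,0,0],[0,0,0],[0,0,0]],"claw":[0.8,0.8,0.8,0.8,0.8,0.8,0.8,0.8]}'
```

```text
time: 46.25
tool_pos: [0.4579, 0.0667, 0.0105]
ee_rot: [3.141, -0.0, -1.549]
wrist_force: [-2.6, -0.3, 5.2]
width: 0.0353
time: 47.25
tool_pos: [0.458, 0.0667, 0.0105]
ee_rot: [3.141, -0.0, -1.549]
wrist_force: [-7.0, 0.1, 13.8]
width: 0.0355
```

Contact. I'll release, rise and go for the stapler, which is parked at TCP (.511,.375,.0705) with yaw -1.504.

```bash
python3 -m handwheel '{"delta_pos":[[0,0,0],[0,0,0],[0,0,0],[0,0,-20],[0,0,-45],[0,0,-45],[0,0,-40],[-45,0,0]],"rotation":[[0,0,0],[0,0,0],[0,0,0],[0,0,0],[0,0,0],[0,0,0],[0,0,0],[0,0,-0.045]],"claw":[-0.2,-0.2,-0.2,-0.2,-0.2,-0.36,-0.36,-0.36]}'
python3 - <<'E'
from h import *
go(.511,.375,.0715,-1.504)
s=cam("scene"); crop(s,80,160,320,340,3.3,"pics/c24.png")
E
```

```text
time: 48.25
tool_pos: [0.4601, 0.1107, 0.1627]
ee_rot: [-3.133, -0.001, -1.508]
wrist_force: [-0.2, 1.0, -0.9]
width: 0.0639
now [0.4601 0.1107 0.1627] [-3.133e+00 -1.000e-03 -1.508e+00] t 48.25
rotvec tool [-0.009 -0.001 -0.004] | delta mm in current axes [-260.6  -66.6   91.7] | in final axes [-260.3  -68.4   91.2]
```

View pics/c24.png

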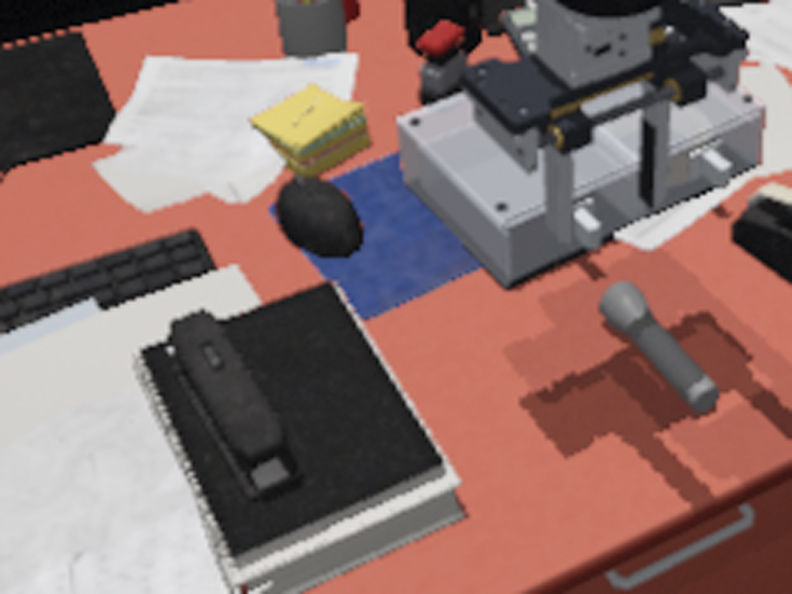

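```bash
python3 -m handwheel '{"delta_pos":[[-43.4,-11.3,0],[-43.4,-11.3,0],[-43.4,-11.3,0],[-43.4,-11.3,0],[-43.4,-11.3,0],[-43.4,-11.3,0],[0,0,40],[0,0,0]],"rotation":[[0,0,-0.004],[0,0,0],[0,0,0],[0,0,0],[0,0,0],[0,0,0],[0,0,0],[0,0,0]],"claw":[-0.36,-0.36,-0.36,-0.36,-0.36,-0.36,-0.36,-0.36]}'
python3 -m handwheel '{"delta_pos":[[0,0,0],[0,0,0],[0,0,0],[0,0,0],[0,0,0],[0,0,0],[0,0,0],[0,0,0]],"rotation":[[0,0,0],[0,0,0],[0,0,0],[0,0,0],[0,0,0],[0,0,0],[0,0,0],[0,0,0]],"claw":[-0.36,-0.36,-0.36,-0.36,-0.36,-0.36,-0.36,-0.36]}'
python3 - <<'E'
from h import *
go(.511,.375,.0715,-1.504)
E
```

```text
time: 49.3
tool_pos: [0.5039, 0.3751, 0.1132]
ee_rot: [3.133, -0.005, -1.499]
wrist_force: [0.3, -0.7, 0.1]
width: 0.0639
time: 50.3
tool_pos: [0.5064, 0.3763, 0.1183]
ee_rot: [3.141, -0.0, -1.5]
wrist_force: [1.0, 0.3, 0.2]
width: 0.0636
now [0.5064 0.3763 0.1183] [ 3.141 -0.    -1.5  ] t 50.3
rotvec tool [ 0.    -0.     0.004] | delta mm in current axes [ 1.6 -4.5 46.8] | in final axes [ 1.6 -4.5 46.8]
```

```bash
python3 -m handwheel '{"delta_pos":[[1.5,-4.5,0],[0,0,20],[0,0,20],[0,0,7],[0,0,0],[0,0,0],[0,0,0],[0,0,0]],"rotation":[[0,0,0.004],[0,0,0],[0,0,0],[0,0,0],[0,0,0],[0,0,0],[0,0,0],[0,0,0]],"claw":[-0.36,-0.36,-0.36,-0.36,-0.36,0.6,0.6,0.6]}'
python3 -m handwheel '{"delta_pos":[[0,0,0],[0,0,0],[0,0,0],[0,0,-15],[0,0,-45],[0,0,-35],[0,0,0],[0,0,0]],"rotation":[[0,0,0],[0,0,0],[0,0,0],[0,0,0],[0,0,0],[0,0,0],[0,0,0],[0,0,0]],"claw":[0.6,0.6,0.6,0.6,0.6,0.6,0.6,0.6]}'
python3 - <<'E'
from h import *
go(.4545,-.0193,.11,-1.504)
E
```

```text
time: 51.3
tool_pos: [0.5114, 0.3753, 0.0722]
ee_rot: [-3.14, 0.001, -1.504]
wrist_force: [0.6, 0.6, -0.3]
width: 0.0373
time: 52.3
tool_pos: [0.5102, 0.3747, 0.1645]
ee_rot: [3.139, -0.001, -1.504]
wrist_force: [-1.1, -0.4, -3.3]
width: 0.0348
now [0.5102 0.3747 0.1645] [ 3.139e+00 -1.000e-03 -1.504e+00] t 52.3
rotvec tool [ 0.003 -0.001  0.   ] | delta mm in current axes [389.3  81.8  55.3] | in final axes [389.4  81.9  54.5]
```

```bash
python3 -m handwheel '{"delta_pos":[[48.7,10.2,0],[48.7,10.2,0],[48.7,10.2,0],[48.7,10.2,0],[48.7,10.2,0],[48.7,10.2,0],[48.7,10.2,0],[48.4,10.4,0]],"rotation":[[0,0,0],[0,0,0],[0,0,0],[0,0,0],[0,0,0],[0,0,0],[0,0,0],[0,0,0]],"claw":[0.6,0.6,0.6,0.6,0.6,0.6,0.6,0.6]}'
python3 -m handwheel '{"delta_pos":[[0,0,40],[0,0,40],[0,0,30],[0,0,18],[0,0,0],[0,0,0],[0,0,0],[0,0,0]],"rotation":[[0,0,0],[0,0,0],[0,0,0],[0,0,0],[0,0,0],[0,0,0],[0,0,0],[0,0,0]],"claw":[0.6,0.6,0.6,0.6,0.6,0.6,0.6,0.6]}'
python3 - <<'E'
from h import *
go(.4542,-.0193,.023,-1.504)
s=cam("scene"); crop(s,180,160,380,310,4,"pics/c25.png")
E
```

```text
time: 53.3
tool_pos: [0.4535, -0.02, 0.1636]
ee_rot: [3.137, 0.001, -1.504]
wrist_force: [0.1, -1.7, -1.8]
width: 0.0341
time: 54.3
tool_pos: [0.4561, -0.0189, 0.0393]
ee_rot: [-3.14, -0.0, -1.504]
wrist_force: [-0.8, 0.0, -1.6]
width: 0.0346
now [ 0.4561 -0.0189  0.0393] [-3.14  -0.    -1.504] t 54.3
rotvec tool [-0.002 -0.     0.   ] | delta mm in current axes [ 0.3  1.9 16.3] | in final axes [ 0.3  1.9 16.3]
```

View pics/c25.png

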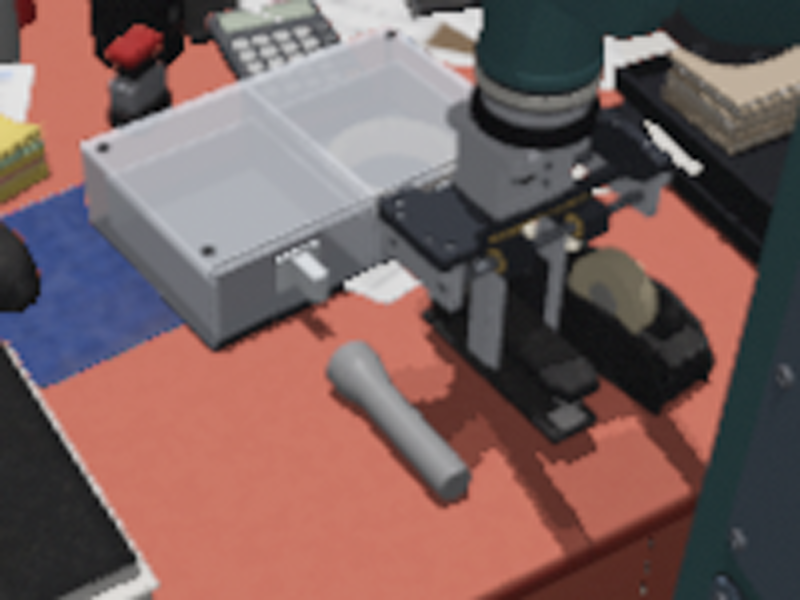

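```bash
python3 -m handwheel '{"delta_pos":[[0,1.5,6],[0,0,5],[0,0,3],[0,0,1],[0,0,0],[0,0,0],[0,0,0],[0,0,0]],"rotation":[[0,0,0],[0,0,0],[0,0,0],[0,0,0],[0,0,0],[0,0,0],[0,0,0],[0,0,0]],"claw":[0.6,0.6,0.6,0.6,0.6,0.6,0.6,0.6]}'
python3 -m handwheel '{"delta_pos":[[0,0,1],[0,0,0.5],[0,0,0],[0,0,0],[0,0,0],[0,0,0],[0,0,0],[0,0,0]],"rotation":[[0,0,0],[0,0,0],[0,0,0],[0,0,0],[0,0,0],[0,0,0],[0,0,0],[0,0,0]],"claw":[0.6,0.6,0.6,0.6,0.6,0.6,0.6,0.6]}'
```

```text
time: 55.35
tool_pos: [0.454, -0.0189, 0.0236]
ee_rot: [-3.141, -0.0, -1.504]
wrist_force: [-0.7, -0.3, -2.2]
width: 0.0346
time: 56.35
tool_pos: [0.4539, -0.0189, 0.022]
ee_rot: [3.141, -0.0, -1.504]
wrist_force: [-2.0, -1.0, -1.6]
width: 0.0343
```

```bash
python3 -m handwheel '{"delta_pos":[[0,0,1],[0,0,0],[0,0,0],[0,0,0],[0,0,0],[0,0,0],[0,0,0],[0,0,0]],"rotation":[[0,0,0],[0,0,0],[0,0,0],[0,0,0],[0,0,0],[0,0,0],[0,0,0],[0,0,0]],"claw":[0.6,0.6,0.6,0.6,0.6,0.6,0.6,0.6]}'
```

```text
time: 57.35
tool_pos: [0.454, -0.019, 0.0219]
ee_rot: [-3.142, -0.0, -1.504]
wrist_force: [-4.3, -0.4, 5.5]
width: 0.0344
```

```bash
python3 -m handwheel '{"delta_pos":[[0,0,0],[0,0,0],[0,0,0],[0,0,-20],[0,0,-45],[0,0,-45],[0,0,-45],[0,0,-25]],"rotation":[[0,0,0],[0,0,0],[0,0,0],[0,0,0],[0,0,0],[0,0,0],[0,0,0],[0,0,0]],"claw":[-0.36,-0.36,-0.36,-0.36,-0.36,-0.36,-0.36,-0.36]}'
python3 -m handwheel '{"delta_pos":[[45,25,0],[45,25,0],[45,25,0],[45,25,0],[45,25,0],[45,25,0],[45,25,0],[45,25,0]],"rotation":[[0,0,0],[0,0,0],[0,0,0],[0,0,0],[0,0,0],[0,0,0],[0,0,0],[0,0,0]],"claw":[-0.36,-0.36,-0.36,-0.36,-0.36,-0.36,-0.36,-0.36]}'
python3 -m handwheel '{"delta_pos":[[40,0,0],[40,0,0],[40,0,0],[0,0,0],[0,0,0],[0,0,0],[0,0,0],[0,0,0]],"rotation":[[0,0,0],[0,0,0],[0,0,0],[0,0,0],[0,0,0],[0,0,0],[0,0,0],[0,0,0]],"claw":[-0.36,-0.36,-0.36,-0.36,-0.36,-0.36,-0.36,-0.36]}'
python3 - <<'E'
from h import *
a=cam();cv2.imwrite("pics/f_top.png",a["color"][:,:,::-1]); crop(a,215,115,345,285,3.5,"pics/f1.png"); crop(a,350,160,480,310,4,"pics/f2.png")
s=cam("scene");cv2.imwrite("pics/f_scene.png",s["color"][:,:,::-1])
E
```

```text
time: 58.35
tool_pos: [0.455, -0.019, 0.2039]
ee_rot: [-3.137, -0.001, -1.504]
wrist_force: [-0.2, -0.3, 0.3]
width: 0.064
time: 59.35
tool_pos: [0.2775, -0.393, 0.2009]
ee_rot: [-3.141, -0.0, -1.504]
wrist_force: [0.8, -0.2, -0.4]
width: 0.0641
time: 60.35
tool_pos: [0.2866, -0.5107, 0.2015]
ee_rot: [-3.141, -0.001, -1.503]
wrist_force: [-0.4, -0.0, -0.7]
width: 0.0636
```

View pics/f1.png

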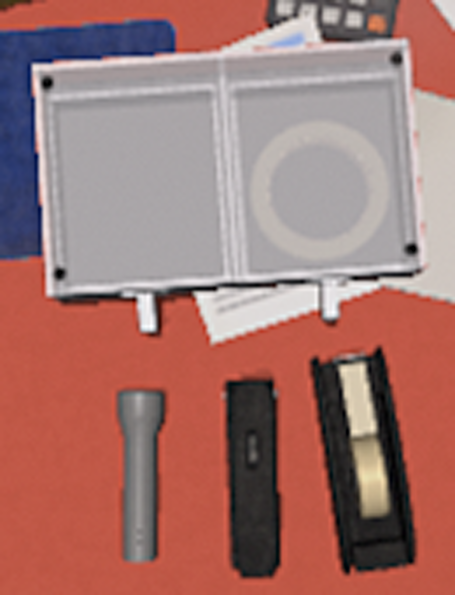

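View pics/f2.png

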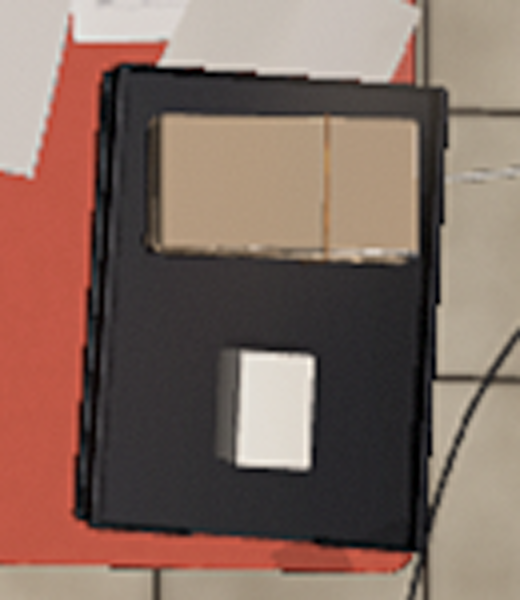

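View pics/f_scene.png

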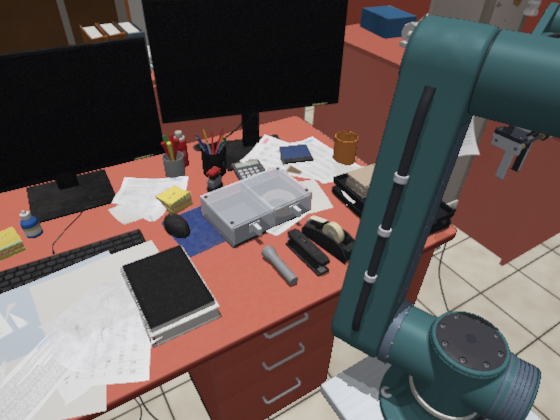

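```bash
python3 -c "
from bench import robot
print(robot.close_job())"
```

```text
the job is handed in; nothing more can be done
None
```

I handed the job in at about 60 s, and as far as my checks go every condition is met; `close_job()` gave no verdict. The carton was in the left drawer, so I parked the stapler and torch on the notebook and left the dispenser where it stood. I pulled the drawer out 107 mm and moved the carton into the near half of the tray. I then shut the drawer and put the torch and stapler back.

What the last checks showed:
- **Carton:** upright in the tray in front of the receipts, at about tray x -70 mm and near the middle in y. It touched the tray floor before I let go.
- **Drawers:** I pushed the left one until the wrist force read about 12 N against its stop. I never touched the right one; it measured at -101 mm, where -102 is shut.
- **Torch and stapler:** each is back within about 1 mm of its gripping position. In the final top image they match their starting pixels to within 1–2 mm.
- **Dispenser:** its position in the image has not changed.
- **Robot:** the arm is clear of everything.

No check failed. The one disagreement was the torch, whose handle looks about 25 mm wide but gripped at 36 mm. It was held securely anyway.

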